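# Back up a ratcheted dish turntable, load the blank and click it on

## Task

The hand-turned dish turntable has been clicked past its red seat, which must get the empty blank dish: swing the pawl clear of the ratchet by its red handle, turn the knob back (clockwise from above) until the red seat stands at the blue pointer, and swing the pawl back in against the ratchet. Lift only the top dish off the nested stack, leaving the other two standing as they are, and set it down gently in the red seat. Then turn the knob forward by one click, so that the dish stands in front of the measuring head with the pawl dropped in behind the next tooth, and let go, without disturbing the bottle, the cardboard core or the steel rule.

Things in the scene. Friction and masses are not known exactly. Their poses are not given: they have to be found in the camera images.
- turntable: fixed round white plinth, 310 mm across, 18 mm high; origin under its centre, on the rotor's vertical axis. In its axes the blue wedge pointer stands at -y, 125 to 152 mm from the centre, 46 mm high; the white and blue measuring head (75 mm wide, 85 mm high) 132 to 192 mm from the centre, 60 degrees anticlockwise from the pointer; the pawl at +y
- rotor (a joint): angle of ratchet wheel, dish plate (217 mm across), six seats 60 degrees apart and knob; grows anticlockwise from above (forward); 0 = red seat at pointer, 1.047 = at head. One tooth per seat. Pawl in: turns forward only (under 0.4 Nm), a tooth lifts the pawl 0.15 rad, which drops in 0.06 rad before the seat is exactly in place and blocks the way back. Friction (0.08 Nm) holds it where left
- pawl (a joint): angle of the pawl (rad): 0 = fully in against the ratchet wheel, 0.6 = fully out, clockwise from above. An over-centre coil spring pulls it in when below 0.32 and holds it out when above; moving the handle takes about 2 N. Let go between teeth it goes to 0, on a tooth it stays near 0.1 to 0.15
- pawl_handle (a point): red upright handle of the pawl, 18 mm in diameter and 40 mm long on a 10 mm stem; this point is its middle, 92 mm above the bench (grip from 72 to 112 mm). It moves on a circle of 77 mm radius about pawl_pivot, outwards when the pawl is freed, by 46 mm. The rims of filled dishes (72 mm above the bench) come within 23 mm of it
- pawl_pivot (a point): the point on the vertical pivot axis of the pawl at the height of pawl_handle, fixed
- knob_grip (a point): black bar knob in the middle of the rotor, turning with it: bar 60 mm long, 16 mm thick, from 74 to 104 mm above the bench; this point is the centre of the bar, on the rotor's axis. The bar lies along this frame's y; its red end (-y) points to the red seat
- red_seat (a point): centre of the red seat on the dish plate, 42 mm above the bench, 75 mm from the rotor's axis, turning with it: red ring 5 mm high, 57 mm inside, 66 mm outside. A seated dish stands with its foot inside the ring on the plate, its middle 15 mm above this point. The seats on both sides are empty; the other three hold filled dishes fixed to the rotor, rims 72 mm above the bench
- dish_top_mid (a point): top of three nested steel dishes, each 60 mm across, 30 mm high, about 60 g, with a foot 48 mm across and 13 mm high under a straight wall 17 mm high; this point is on its axis, half-way up (15 mm). Each foot stands inside the dish below (they repeat every 17 mm): only the upper 17 mm of the top dish is free to hold; it must rise 13 mm to come clear. Its rim is 64 mm above the bench
- dish_mid_mid (a point): second dish of the stack, half-way up; stays
- dish_low_mid (a point): lowest dish of the stack, half-way up; stands on the bench and stays
- bottle: loose white bottle, 60 mm across, 140 mm high, bystander; origin under its centre
- core: loose cardboard core, a tube 80 mm across, 100 mm high, bystander; origin under its centre
- rule: loose metal rule, 160 by 26 mm, 4 mm thick, lying on the bench, bystander; origin under its centre
There are look-alikes about, which are no part of the job. What is shaped like the part that bears dish_top_mid but purple or turquoise is not meant.

How it is judged (in metres and radians):
On the way, in this order (a step that is already met when the one before it is completed fails the run):
1. the pawl is swung out and stays out (value of joint pawl above 0.45 rad), for 0.2 s.
2. the rotor is turned back until the red seat is at the pointer, within 0.12 rad (value of joint rotor between -0.12 and 0.12 rad), for 0.2 s.
3. the pawl is back in behind a tooth with the red seat at the pointer (all of step 2 and value of joint pawl below 0.06 rad), for 0.2 s.
4. the top dish stands in the red seat at the pointer, let go (all of step 3 and horizontal distance between dish_top_mid and red_seat below 0.007 m and z of dish_top_mid in the frame of red_seat below 0.0175 m and angle between dish_top_mid's own z axis and vertical below 0.08 rad and contact force between the fingers and dish_top below 0.05 N), for 0.2 s.
At the end, for the whole second after the job is handed in: The red seat is at the measuring head (rotor within 0.12 rad of 1.047), the pawl is in behind its tooth (below 0.06 rad), the top dish stands upright in the red seat (centre within 7 mm, foot on the plate), at rest and let go, and the other two dishes are within 10 mm of where they stood (value of joint rotor between 0.927 and 1.167 rad and value of joint pawl below 0.06 rad and horizontal distance between dish_top_mid and red_seat below 0.007 m and z of dish_top_mid in the frame of red_seat below 0.0175 m and angle between dish_top_mid's own z axis and vertical below 0.08 rad and linear speed of dish_top below 0.02 m/s and distance of each of dish_mid_mid, dish_low_mid from where it was at the start of the episode below 0.01 m); the robot touches nothing.
It fails at once if the second or the lowest dish is lifted or pushed by more than 10 mm (distance of any of dish_mid_mid, dish_low_mid from where it was at the start of the episode above 0.01 m).
It fails at once if the top dish is dropped (let go and moving at more than 0.45 m/s) (contact force between the fingers and dish_top below 0.05 N and linear speed of dish_top above 0.45 m/s).
It fails at once if the bottle, the cardboard core or the steel rule is moved by more than 20 mm (distance of any of bottle, core, rule from where it was at the start of the episode above 0.02 m).
It also fails if it takes over 72 s, if anything falls off the work surface, if the arm or the gripper's body presses on something with over 40 N, if the wrist force passes 120 N, or if a joint passes its speed limit or range.

## Robot

A 6-joint arm with a two-finger parallel gripper is mounted at the origin on the work surface. World frame = base frame: x ahead of the robot, y to its left, z up, the work surface at z = 0. Lengths are in mm, angles in rad, forces in N, time in s.
With the tool pointing down it reaches from about 250 to 775 mm from the base axis. Payload 4 kg.
Tool frame: the origin (TCP) lies on the centre line of the jaws, within the pads' length; the fingertips stand 11 mm ahead of it and the grasp point (between the pads) lies 8 mm behind it; z points along the fingers, x is the direction in which the jaws open and shut, and the axes are right-handed (so a half turn about z gives the same grasp; the last joint's range is limited). The gripper opens to 94 mm and grips with 3 to 60 N. Pads are 16 mm wide; open, the fingers measure 119 mm over their backs; the gripper's body (75 mm by 177 mm) begins 78 mm behind the grasp point.
Start: joints at [-1.217, 0.087, 1.371, -0, 1.684, -0.103], TCP at [242.593, -493.627, 216.506] pointing down, gripper open.
Joint ranges: [-3.1, 3.1], [-0.76, 2.03], [0.27, 2.55], [-1.08, 4.22], [0.17, 2.65], [-2.57, 2.57]. Speed limits (rad/s): [2.79, 2.79, 3.14, 3.14, 3.14, 3.14].

## Interface

Orientations are given as a unit quaternion [w, x, y, z].
In Python, from bench import env, imaging gives the robot as it stands.
- The arm moves only by the tool play_rows, never from a script. Its argument "steps" is a list of rows, each an object with "offset": the shift along the tool's x, y, z in m, a list of three; "yaw": the turn about the tool's z in rad; "fingers": the gripper command: -1 is fully open, 1 is shut, values between are in proportion. A call has 1 to 20 rows; each row is the pose to reach, as a shift and turn from the pose measured when the call began, along the tool's axes at that moment; what a row does not reach only later rows make up. A row lasts 1/8 s, in which the tool goes at most 62.5 mm and 10.7 degrees, less where a joint would pass 70% of its speed; a pose out of reach is approached as far as the arm can. A call with a gripper value outside its range is refused whole. The fingers move at their own pace and stop on an object; the grip force is fixed at half the most. Time passes only in rows, so rows that repeat a pose let the fingers close. It gives the time, the measured TCP pose, the force and the opening at its end, in the units of the state.
- env.observe(): the state, without advancing time (a new reading comes with each control period).
- imaging.capture(name): name is "scene" or "top"; returns (picture, depth): 420x560x3 uint8, red, green, blue; 420x560 float32, mm along the optical axis (not along the pixel's ray), 0 where there is no reading.
- imaging.get_calibration(name): a dict with "vfov" (degrees; the focal length in pixels is half the picture's height over the tangent of half this angle, whatever the lens; pixels are square), "cx", "cy" (the principal point, pixels), "camera_from_world" (4x4, takes a point from world to camera coordinates). Camera axes: x right, y up, looking along -z (the intrinsics and any distortion apply to the point x, -y, -z); pixel columns grow to the right and rows downward; lengths in mm; the calibration is good to about 2 mm. A picture is of the moment at which its call begins. get_calibration takes no time and is no camera call.
- env.job_done(): hands the job in, once; it reports no verdict.
Trained networks look in the newest picture that a camera, given by its name, has taken for a name from the list of things; names that differ only in an ending like _2 or _b are one class to them, and where a whole thing is asked for, a point or a joint stands for the part that bears it (a point fixed in the world has none). Each returns a list of dicts, best first, with "score" (0 to 1); they miss things now and then, are a little off and sometimes report something else, mostly with a low value. They report only what shows in the picture. A call takes as long as a camera call. They do not tell look-alikes from the thing itself.
- imaging.recognise(name, camera): "bbox" ([left, top, width, height] in pixels, round what is visible of it).
- imaging.silhouettes(name, camera): "region" (420x560 bool, what is visible of it) and "bbox" ([left, top, width, height] in pixels, round what is visible of it).
The state is a dict: "t": time; "joint_pos": joint angles; "joint_vel": joint speeds; "joint_torque": joint torques, N m; "tcp_pos": TCP position; "tcp_rot": TCP orientation; "force": force on the tool from outside, world axes, zero at the start; "moment": the same for the moment, N m; "gripper_width": finger opening in mm.
Only numpy, scipy, OpenCV 4.12 (cv2) and the standard library are available. Lean on these libraries where they do the work, as an engineer would, in place of code of your own. Each camera call takes 0.05 s, during which the arm holds its last target.

## Working session

There is one attempt and no reset: what is moved stays moved. The work goes in short steps, Python scripts to look and compute and a tool call to move; the robot and the scene stay as the last step left them, time stands still between calls to the robot, and variables do not carry over. Pictures are saved under pics/ and viewed, and the job is handed in when it is done.

Besides the shell and the picture viewer there is one more tool, called after "Request:" as name(argument=value, ...) on one line, values as JSON. play_rows: Moves the arm, as the interface text tells. Its arguments: {"type":"object","properties":{"steps":{"type":"array","items":{"type":"object","properties":{"offset":{"type":"array","items":{"type":"number"}},"yaw":{"type":"number"},"fingers":{"type":"number"}}}}},"required":["steps"]}

```bash
ls; mkdir -p pics; python3 - <<'E'
from bench import env, imaging
import cv2, numpy as np
print(env.observe())
for n in ("scene","top"):
    p,d=imaging.capture(n); cv2.imwrite(f"pics/{n}0.png",p[:,:,::-1]); np.save(f"pics/{n}0.npy",d); np.save(f"pics/{n}0rgb.npy",p)
    c=imaging.get_calibration(n); print(n,c)
E
```

```text
pics
{'t': 0.0, 'joint_pos': array([-1.21711556e+00,  8.79364930e-02,  1.37224662e+00,  4.55802952e-06,
        1.68357889e+00, -1.03110746e-01]), 'joint_vel': array([ 7.40100309e-06, -5.11549204e-04,  1.08728839e-04, -8.48484823e-04,
       -6.06137659e-04,  6.50154905e-04]), 'joint_torque': array([-1.17962605e-03, -3.40179420e+01, -3.02435160e+01,  7.16499193e-02,
        3.29965213e-02, -1.70242306e-04]), 'tcp_pos': array([ 242.39998732, -493.12368849,  215.31813137]), 'tcp_rot': array([-6.66919026e-04,  8.48843218e-01, -5.28643562e-01, -8.55421446e-04]), 'force': array([0.72627757, 0.45028519, 0.97855576]), 'moment': array([-0.00374396, -0.0121979 ,  0.00314962]), 'gripper_width': 93.85756071814775}
scene {'vfov': 53.4697477042761, 'cx': 282.6443638063365, 'cy': 212.13807637692835, 'camera_from_world': array([[ 5.84783608e-01,  8.11167811e-01, -5.90875023e-03,
        -3.03072291e+02],
       [-5.92982626e-01,  4.32438248e-01,  6.79241317e-01,
         2.92795481e+02],
       [ 5.53533862e-01, -3.93705402e-01,  7.33891218e-01,
        -1.29339332e+03],
       [ 0.00000000e+00,  0.00000000e+00,  0.00000000e+00,
         1.00000000e+00]])}
top {'vfov': 53.81615803537408, 'cx': 282.37228813094345, 'cy': 215.9640868979984, 'camera_from_world': array([[-1.13596013e-01, -9.93519473e-01,  3.87328519e-03,
         3.86238341e+00],
       [ 9.69477618e-01, -1.09992880e-01,  2.19122603e-01,
        -5.78966717e+02],
       [-2.17276540e-01,  2.86465174e-02,  9.75689644e-01,
        -8.53587084e+02],
       [ 0.00000000e+00,  0.00000000e+00,  0.00000000e+00,
         1.00000000e+00]])}
```

View pics/scene0.png

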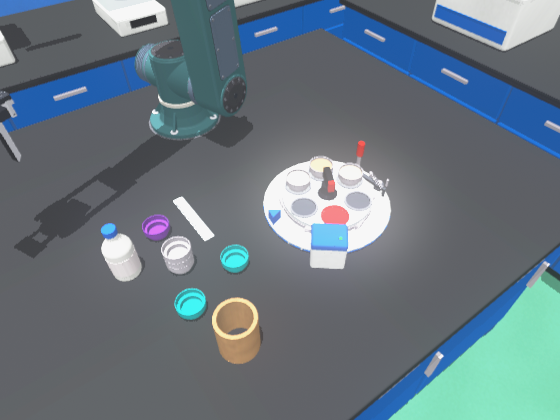

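View pics/top0.png

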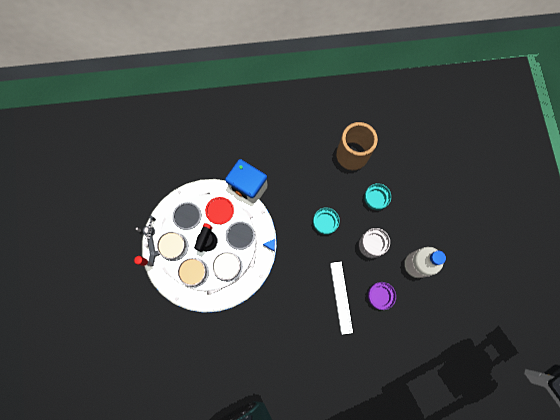

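The scene picture shows the turntable centred near (327,203), pawl handle (361,150), stack (178,255), bottle, core (238,330) and rule (193,218). In the top picture the turntable is at (208,243), the red seat at (219,211) beside the head (246,180), the pointer at (269,245), the pawl handle at (139,261) and the stack at (375,242).

Candidates for the stack in the top picture are grey/white steel (375,242), turquoise (326,221) and (378,196), and purple (381,296). The steel one fits, since it is tall (nested) and neither purple nor turquoise. I'll confirm it in a crop.

```bash
cat > h.py <<'E'
import numpy as np, cv2
from bench import env, imaging
def K(n):
    c=imaging.get_calibration(n); f=210/np.tan(np.radians(c["vfov"]/2)); return f,c["cx"],c["cy"],c["camera_from_world"]
def unproj(n,u,v,depth):
    f,cx,cy,M=K(n); u=np.asarray(u,float);v=np.asarray(v,float);d=np.asarray(depth,float)
    P=np.stack([(u-cx)/f*d,-(v-cy)/f*d,-d,np.ones_like(d)],-1)
    return (P@np.linalg.inv(M).T)[...,:3]
def onplane(n,u,v,z):
    f,cx,cy,M=K(n); Mi=np.linalg.inv(M); o=Mi[:3,3]
    r=Mi[:3,:3]@np.array([(u-cx)/f,-(v-cy)/f,-1]); return o+r*(z-o[2])/r[2]
def proj(n,p):
    f,cx,cy,M=K(n); p=np.atleast_2d(p); q=np.c_[p,np.ones(len(p))]@M.T
    return np.c_[cx+f*q[:,0]/-q[:,2], cy-f*q[:,1]/-q[:,2]]
def cloud(n,d):
    v,u=np.mgrid[0:420,0:560]; return unproj(n,u,v,d)
E
python3 - <<'E'
from h import *
a=cv2.imread("pics/top0.png")[165:325,125:290]; b=cv2.imread("pics/scene0.png")[130:290,240:410]
c=cv2.imread("pics/top0.png")[180:320,305:450]; e=cv2.imread("pics/scene0.png")[200:330,130:260]
cv2.imwrite("pics/c1.png",np.hstack([cv2.resize(x,(400,400),interpolation=cv2.INTER_CUBIC) for x in (a,b)]))
cv2.imwrite("pics/c2.png",np.hstack([cv2.resize(x,(400,400),interpolation=cv2.INTER_CUBIC) for x in (c,e)]))
dt=np.load("pics/top0.npy"); ds=np.load("pics/scene0.npy")
print((dt==0).sum(),(ds==0).sum())
for n,d in(("top",dt),("scene",ds)):
    C=cloud(n,d)
    for nm in ("turntable","rotor","pawl","pawl_handle","knob_grip","red_seat","dish_top_mid","bottle","core","rule"):
        r=imaging.silhouettes(nm,n)
        for x in r[:4]:
            m=x["region"]&(d>0)
            P=C[m]; print(n,nm,round(x["score"],2),x["bbox"],m.sum(),np.median(P,0).round(0) if len(P) else None, P[:,2].max().round(0) if len(P) else None)
# bench z check
print(np.median(cloud("top",dt)[100:120,100:300],(0,1)),np.median(cloud("scene",ds)[360:400,100:150],(0,1)))
E
```

```text
960 918
top turntable 0.86 [133.6, 155.8, 144.7, 155.1] 15010 [540. 101.  40.] 115.0
top turntable 0.57 [334.5, 261.0, 13.2, 73.1] 753 [ 385. -175.    3.] 7.0
top rotor 0.65 [157.9, 192.3, 98.6, 102.3] 7444 [537. 109.  43.] 107.0
top pawl 0.77 [136.8, 227.8, 22.9, 41.0] 283 [529. 240.  32.] 115.0
top pawl_handle 0.59 [154.3, 188.8, 98.5, 104.8] 7493 [537. 110.  43.] 107.0
top pawl_handle 0.55 [137.5, 229.2, 20.3, 37.2] 299 [528. 240.  32.] 115.0
top knob_grip 0.65 [156.1, 191.7, 100.5, 104.3] 7709 [537. 110.  43.] 107.0
top red_seat 0.86 [159.4, 190.5, 96.0, 101.5] 7574 [537. 109.  43.] 107.0
top dish_top_mid 0.86 [368.8, 282.8, 29.4, 24.3] 582 [ 381. -267.    5.] 32.0
top dish_top_mid 0.69 [363.3, 229.3, 24.0, 28.3] 596 [ 498. -264.   42.] 65.0
top dish_top_mid 0.68 [368.9, 184.8, 20.3, 26.8] 498 [ 611. -295.    8.] 32.0
top dish_top_mid 0.64 [313.1, 211.0, 21.9, 25.4] 551 [ 566. -165.    6.] 31.0
top bottle 0.85 [405.7, 245.4, 40.0, 30.5] 934 [ 438. -346.   93.] 144.0
top core 0.75 [337.6, 120.0, 40.3, 51.9] 1280 [ 725. -253.   68.] 103.0
top core 0.15 [363.7, 229.6, 23.9, 27.2] 57
[... 690 characters left out ...]
e dish_top_mid 0.82 [160.0, 235.1, 27.8, 29.0] 624 [ 489. -260.   49.] 67.0
scene dish_top_mid 0.81 [139.7, 213.4, 31.3, 28.8] 540 [ 372. -262.   16.] 32.0
scene dish_top_mid 0.78 [216.9, 244.3, 31.6, 25.2] 588 [ 557. -162.   14.] 33.0
scene dish_top_mid 0.64 [173.8, 290.1, 36.3, 33.0] 790 [ 602. -290.   14.] 33.0
scene bottle 0.72 [171.4, 264.0, 20.9, 11.8] 99 [ 526. -269.   21.] 30.0
scene bottle 0.7 [278.5, 158.1, 96.0, 73.2] 5259 [558. 100.  43.] 107.0
scene bottle 0.55 [99.2, 224.3, 43.3, 59.9] 1508 [ 463. -363.   82.] 142.0
scene core 0.88 [213.4, 298.5, 47.2, 63.7] 2423 [ 735. -255.   69.] 103.0
[887.41423204 110.93892038  -1.35750033] [ 6.66215293e+02 -4.55096287e+02 -3.58579460e-01]
```

View pics/c1.png

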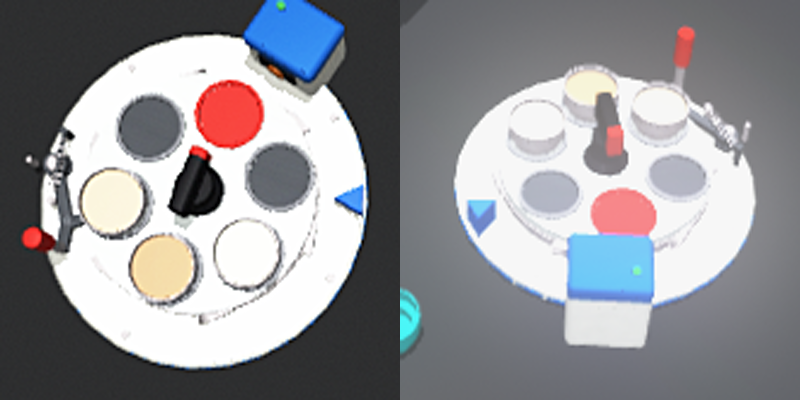

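View pics/c2.png

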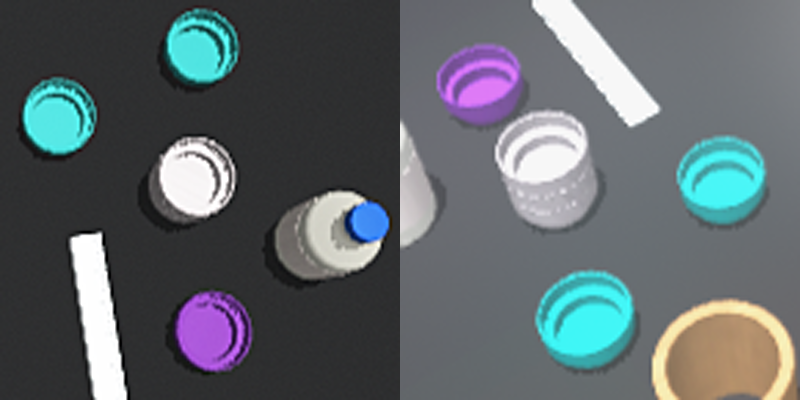

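The crops confirm it: the steel stack is the tall grey one at top (375,242) and scene (178,255). The red seat sits at the head, with the pawl at the left and its red handle at top (139,261). Next I'll measure these precisely.

```bash
cat > m.py <<'E'
from h import *
from scipy.optimize import least_squares
def fitc(P,R=None):
    c0=P.mean(0)
    f=lambda p: np.hypot(P[:,0]-p[0],P[:,1]-p[1])-(R if R else p[2])
    r=least_squares(f,list(c0)+([] if R else [30]),loss="soft_l1",f_scale=1.0); return r.x, np.sqrt((r.fun**2).mean())
def colmask(rgb,kind):
    hsv=cv2.cvtColor(rgb,cv2.COLOR_RGB2HSV).astype(int); H,S,V=hsv[...,0],hsv[...,1],hsv[...,2]
    if kind=="red": return ((H<8)|(H>172))&(S>120)&(V>90)
    if kind=="blue": return (H>100)&(H<125)&(S>130)&(V>70)
E
python3 - <<'E'
from m import *
for n in("top","scene"):
    rgb=np.load(f"pics/{n}0rgb.npy"); d=np.load(f"pics/{n}0.npy"); C=cloud(n,d); Z=C[...,2]
    X,Y=C[...,0],C[...,1]; near=(np.hypot(X-540,Y-105)<175)&(d>0)
    # plinth outer edge, white region contour at z=18 plane
    pl=near&(Z>10)&(Z<25)
    P=C[pl][:,:2]
    ang=np.arctan2(P[:,1]-105,P[:,0]-540); r=np.hypot(P[:,1]-105,P[:,0]-540)
    E=[]
    for a in np.linspace(-np.pi,np.pi,180,endpoint=False):
        m=np.abs(np.angle(np.exp(1j*(ang-a))))<0.02
        if m.sum()>3:
            i=np.argmax(np.where(m,r,0)); 
            if r[i]>130:E.append(P[i])
    E=np.array(E); print(n,"plinth",len(E),fitc(E), np.median(Z[pl]))
    red=colmask(rgb,"red")&near
    s=red&(Z>35)&(Z<58); print(" red seat",C[s].mean(0),s.sum(), np.median(Z[s]))
    k=red&(Z>80)&(Z<110)&(np.hypot(X-540,Y-105)<60); print(" knob red",C[k].mean(0),k.sum())
    k2=(Z>95)&(Z<112)&(np.hypot(X-540,Y-105)<50)&(d>0); Q=C[k2]; print(" knob top",Q.mean(0),k2.sum(), cv2.minAreaRect(Q[:,:2].astype(np.float32)))
    hd=red&(np.hypot(X-540,Y-105)>100)&(Z>60); Q=C[hd]; print(" handle",np.median(Q,0),hd.sum(),Q.min(0),Q.max(0)); t=Q[Q[:,2]>108]; print("  handle top",t.mean(0),len(t))
    b=colmask(rgb,"blue")&near
    p=b&(Z>30)&(Z<60)&(np.hypot(X-540,Y-105)<165)&(Y<0); Q=C[p]; print(" pointer",Q.mean(0),p.sum())
    h=b&(Z>75); Q=C[h]; print(" headtop",Q.mean(0),h.sum(),cv2.minAreaRect(Q[:,:2].astype(np.float32)))
    q=(np.hypot(X-498,Y+264)<45)&(Z>60)&(d>0); Q=C[q]; print(" stack rim",Q.mean(0),fitc(Q[:,:2]),q.sum(),Q[:,2].max())
    f=near&(Z>64)&(Z<78); 
    nl,lab=cv2.connectedComponents(f.astype(np.uint8))
    for i in range(1,nl):
        Q=C[lab==i]
        if len(Q)>100: print(" filled",Q.mean(0),len(Q),cv2.minEnclosingCircle(Q[:,:2].astype(np.float32)))
E
```

```text
top plinth 178 (array([543.70856113, 112.49186843, 153.5817107 ]), np.float64(6.309156187343602)) 16.966149045943325
 red seat [610.32786482  79.40468096  42.42227263] 607 42.0655151749138
 knob red [564.71274235 100.44296427 102.42364314] 29
 knob top [543.26367778 111.65344636 102.18267148] 224 ((544.1675415039062, 111.9229965209961), (16.994897842407227, 60.380523681640625), 62.56281661987305)
 handle [506.50238719 242.16516058 109.71967879] 74 [500.26468661 235.26313301  81.68266567] [515.14992207 251.63284045 114.62822813]
  handle top [508.030088   244.34548364 110.65594179] 53
 pointer [519.20358645 -27.99320749  44.35598735] 63
 headtop [660.37938718  14.38041942  83.84387293] 674 ((662.6211547851562, 14.854393005371094), (76.80088806152344, 45.48496627807617), 51.0196647644043)
 stack rim [ 497.18669784 -261.90960091   62.41317111] (array([ 497.34271342, -259.60793333,   28.94053021]), np.float64(0.6584311179073153)) 69 65.70862214054648
 filled [539.99820878 187.02829616  66.6634177 ] 463 ((539.6372680664062, 187.0732879638672), 30.022066116333008)
 filled [481.68880939  71
[... 923 characters left out ...]
93096160888672), 50.24734878540039)
 stack rim [ 501.01264919 -261.799959     62.69314711] (array([ 500.60627667, -261.71425337,   28.96420383]), np.float64(1.0242951833058536)) 114 66.52273180443524
 filled [476.02645408 144.77978648  66.86485069] 275 ((480.50531005859375, 145.5647735595703), 32.34011459350586)
 filled [542.3249788  186.41919259  66.79369339] 339 ((542.8787841796875, 184.71946716308594), 32.10658264160156)
 filled [483.46033935  70.26891303  67.08950544] 351 ((484.2237243652344, 68.87171173095703), 32.13631057739258)<stdin>:17: RuntimeWarning: Mean of empty slice.
  ret = um.true_divide(
  return _methods._mean(a, axis=axis, dtype=dtype,
  ret = ret.dtype.type(ret / rcount)
```

```bash
python3 - <<'E'
from m import *
a=cv2.imread("pics/top0.png")[215:275,130:175]; b=cv2.imread("pics/scene0.png")[130:200,340:400]
cv2.imwrite("pics/c3.png",np.hstack([cv2.resize(x,(390,520),interpolation=cv2.INTER_CUBIC) for x in (a,b)]))
for n in("top","scene"):
    d=np.load(f"pics/{n}0.npy"); C=cloud(n,d)
    c=np.array([543.9,112.3]) if n=="top" else np.array([548.4,109.1])
    th=np.radians(-9.8); ex=np.array([np.cos(th),np.sin(th)]); ey=np.array([-ex[1],ex[0]])
    D=C[...,:2]-c; tx=D@ex; ty=D@ey
    m=(d>0)&(ty>95)&(ty<175)&(np.abs(tx)<90)&(C[...,2]>24)
    v,u=np.nonzero(m)
    for i in range(0,len(u),2 if n=="top" else 2): print(n,u[i],v[i],int(tx[v[i],u[i]]),int(ty[v[i],u[i]]),int(C[v[i],u[i],2]),end=" | ")
    print()
E
```

```text
top 150 215 50 134 43 | top 152 215 50 129 42 | top 150 216 48 133 42 | top 152 216 48 129 43 | top 167 216 51 96 39 | top 151 217 45 130 44 | top 153 217 47 128 38 | top 164 217 50 105 29 | top 167 217 48 95 42 | top 152 218 44 130 38 | top 154 218 47 129 27 | top 165 218 48 103 30 | top 167 218 46 95 42 | top 151 219 42 131 39 | top 153 219 44 130 28 | top 164 219 45 104 30 | top 166 219 43 97 42 | top 151 220 39 131 41 | top 164 220 43 104 31 | top 166 220 41 96 41 | top 150 221 37 134 36 | top 163 221 40 106 32 | top 165 221 39 99 40 | top 150 222 34 132 40 | top 163 222 38 106 31 | top 165 222 36 98 42 | top 149 223 32 134 42 | top 151 223 32 130 40 | top 162 223 35 108 31 | top 164 223 34 100 41 | top 166 223 34 96 38 | top 149 224 30 135 38 | top 162 224 33 108 30 | top 164 224 31 100 40 | top 166 224 32 96 40 | top 148 225 29 139 32 | top 150 225 27 131 40 | top 163 225 29 102 40 | top 165 225 29 97 42 | top 145 226 26 144 34 | top 147 226 26 141 32 | top 149 226 25 133 43 | top 151 226 25 128 42 | top 162 226 26 104 42 | top 164 226 26 99 44 | top 166 226 27 95 42 | top 137 
[... 12130 characters left out ...]
 44 | scene 379 189 27 135 24 | scene 382 189 43 129 41 | scene 384 189 49 130 46 | scene 367 190 29 95 40 | scene 369 190 32 99 40 | scene 379 190 30 133 24 | scene 383 190 47 130 41 | scene 385 190 47 136 38 | scene 369 191 34 98 40 | scene 371 191 38 101 42 | scene 383 191 46 131 36 | scene 369 192 38 95 40 | scene 371 192 42 98 43 | scene 382 192 47 128 34 | scene 384 192 48 133 33 | scene 371 193 43 97 41 | scene 373 193 38 108 32 | scene 382 193 46 129 30 | scene 384 193 49 133 31 | scene 372 194 39 105 31 | scene 381 194 45 128 26 | scene 384 194 49 134 26 | scene 373 195 44 104 32 | scene 372 196 51 95 39 | scene 374 196 46 106 30 | scene 374 197 47 105 28 | scene 374 198 49 105 25 |
```

View pics/c3.png

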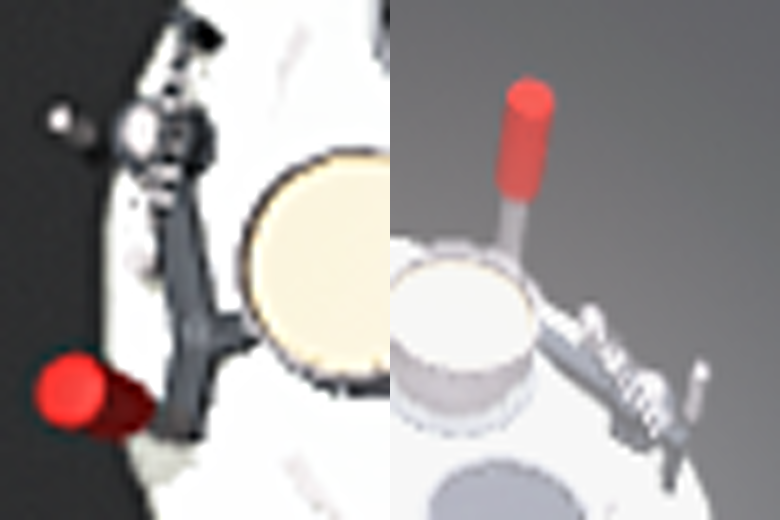

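The pivot boss sits at about (18,131) and the handle at (-57,122) in turntable axes, 77 mm apart as described. Top and scene disagree by about 4 mm, so I'll check that against the gripper itself near the handle.

```bash
cat > mv.py <<'E'
from h import *
from scipy.spatial.transform import Rotation as R
def off(targets):
    """targets: list of (x,y,z,xangle_deg or None). prints tool offsets(m), yaw"""
    s=env.observe(); q=s["tcp_rot"]; r=R.from_quat([q[1],q[2],q[3],q[0]]); p=s["tcp_pos"]
    xd=r.as_matrix()[:,0]; a=np.degrees(np.arctan2(xd[1],xd[0]))
    print("t %.2f tcp %s xang %.1f F %s w %.1f j6 %.2f tilt %.3f"%(s["t"],p.round(1),a,s["force"].round(1),s["gripper_width"],s["joint_pos"][5],np.arccos(-r.as_matrix()[2,2])))
    for t in targets:
        o=r.inv().apply(np.array(t[:3])-p)/1000
        y=0 if t[3] is None else -np.radians((t[3]-a+180)%360-180)
        print(t,"->",o.round(4).tolist(),round(y,3))
E
python3 -c "
from mv import *
off([(511,241,150,80.2),(511,241,215,80.2)])"
```

```text
t 1.10 tcp [ 242.6 -493.6  216.5] xang -63.8 F [ 0.6 -0.7  0.8] w 93.9 j6 -0.10 tilt 0.000
(511, 241, 150, 80.2) -> [-0.5409, -0.5649, 0.0665] -2.514
(511, 241, 215, 80.2) -> [-0.5409, -0.5649, 0.0015] -2.514
```

Request:
play_rows(steps=[{"offset":[-0.541,-0.565,0.0],"yaw":-2.514,"fingers":-0.06},{"offset":[-0.541,-0.565,0.0],"yaw":-2.514,"fingers":-0.06},{"offset":[-0.541,-0.565,0.0],"yaw":-2.514,"fingers":-0.06},{"offset":[-0.541,-0.565,0.0],"yaw":-2.514,"fingers":-0.06},{"offset":[-0.541,-0.565,0.0],"yaw":-2.514,"fingers":-0.06},{"offset":[-0.541,-0.565,0.0],"yaw":-2.514,"fingers":-0.06},{"offset":[-0.541,-0.565,0.0],"yaw":-2.514,"fingers":-0.06},{"offset":[-0.541,-0.565,0.0],"yaw":-2.514,"fingers":-0.06},{"offset":[-0.541,-0.565,0.0],"yaw":-2.514,"fingers":-0.06},{"offset":[-0.541,-0.565,0.0],"yaw":-2.514,"fingers":-0.06},{"offset":[-0.541,-0.565,0.0],"yaw":-2.514,"fingers":-0.06},{"offset":[-0.541,-0.565,0.0],"yaw":-2.514,"fingers":-0.06},{"offset":[-0.541,-0.565,0.03],"yaw":-2.514,"fingers":-0.06},{"offset":[-0.541,-0.565,0.067],"yaw":-2.514,"fingers":-0.06},{"offset":[-0.541,-0.565,0.067],"yaw":-2.514,"fingers":-0.06},{"offset":[-0.541,-0.565,0.067],"yaw":-2.514,"fingers":-0.06}])

```text
t: 3.1
tcp_pos: [511.6, 241.0, 150.9]
tcp_rot: [0.0, 0.765, 0.644, 0.001]
force: [0.1, 0.3, 0.6]
gripper_width: 49.6
```

```bash
python3 - <<'E'
from mv import *
off([])
ims=[]
for n in ("scene","top"):
    p,d=imaging.capture(n); np.save(f"pics/{n}1.npy",d); np.save(f"pics/{n}1rgb.npy",p)
    c=p[60:260,260:460] if n=="scene" else p[130:330,60:260]
    c=np.ascontiguousarray(c[:,:,::-1]); ims.append(cv2.resize(c,(400,400),interpolation=cv2.INTER_CUBIC))
cv2.imwrite("pics/s1.png",np.hstack(ims))
E
```

```text
t 3.10 tcp [511.6 241.  150.9] xang 80.1 F [0.1 0.3 0.6] w 49.6 j6 -1.06 tilt 0.002
```

View pics/s1.png

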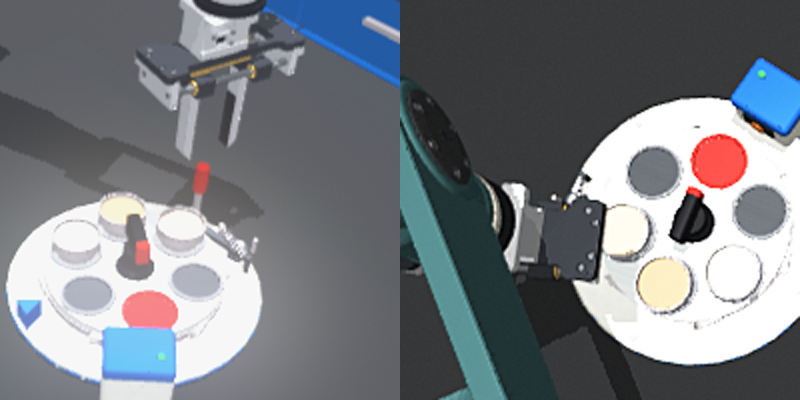

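```bash
python3 - <<'E'
from m import *
a=np.radians(80.1); ex=np.array([np.cos(a),np.sin(a)]); ey=np.array([ex[1],-ex[0]])
for n in("scene","top"):
    d=np.load(f"pics/{n}1.npy"); C=cloud(n,d); D=C[...,:2]-np.array([511.6,241.0]); tx=D@ex; ty=D@ey; Z=C[...,2]
    for lo,hi in((136,150),(150,165),(165,185),(185,225),(225,250),(250,280)):
        m=(d>0)&(Z>lo)&(Z<hi)&(np.abs(tx)<130)&(np.abs(ty)<60)
        if m.sum()<5: continue
        x,y=tx[m],ty[m]
        print(n,lo,hi,m.sum(),"L",[np.percentile(x[x<0],[2,50,98]).round(1) if (x<0).any() else None,np.percentile(y[x<0],[2,50,98]).round(1) if (x<0).any() else None],"R",[np.percentile(x[x>0],[2,50,98]).round(1) if (x>0).any() else None,np.percentile(y[x>0],[2,50,98]).round(1) if (x>0).any() else None], "zmin",Z[m].min().round(1))
p=proj("scene",np.array([[511.6,241,139.9]]+[[511.6+ex[0]*s*w+ey[0]*b,241+ex[1]*s*w+ey[1]*b,139.9] for s in(-1,1) for w in (24.8,37.3) for b in (-8,8)])); print(p.round(1))
rgb=np.load("pics/scene1rgb.npy")[100:150,330:390,::-1]; rgb=cv2.resize(np.ascontiguousarray(rgb),(720,600),interpolation=cv2.INTER_NEAREST)
for u,v in p: cv2.circle(rgb,(int((u+.5-330)*12),int((v+.5-100)*12)),5,(0,255,0),2)
cv2.imwrite("pics/s1b.png",rgb)
E
```

```text
scene 136 150 37 L [array([-38.7, -33. , -25.3]), array([-2.4, 10.1, 11.9])] R [array([22. , 24.1, 34.3]), array([-6.2,  6.1, 11.5])] zmin 139.7
scene 150 165 89 L [array([-40.3, -37.6, -28.4]), array([-6.2,  9.1, 12.2])] R [array([22.1, 24.9, 32.7]), array([-6.5,  7.6, 12.2])] zmin 150.1
scene 165 185 129 L [array([-40. , -37.5, -27.3]), array([-6.5,  8.1, 11.9])] R [array([22.1, 24.7, 33.8]), array([-5.9,  8.7, 12.4])] zmin 165.0
scene 185 225 261 L [array([-40.4, -37.9, -28.4]), array([-6.7,  8.7, 13.2])] R [array([21.7, 25.2, 34.9]), array([-6.9,  9.1, 13.4])] zmin 185.6
scene 225 250 310 L [array([-83.6, -80.6, -19.4]), array([-29.2,  16.9,  36.5])] R [array([19.1, 34.3, 76.4]), array([-9.1, 15.6, 35.9])] zmin 225.2
scene 250 280 1347 L [array([-90.4, -64.5,  -5.6]), array([-27.9,  22.5,  36.7])] R [array([ 3.6, 57. , 85.1]), array([-25.3,  23.8,  36.3])] zmin 250.1
top 225 250 44 L [array([-81.3, -80.6, -29.1]), array([-34.9, -18.7,  31.6])] R [array([71.2, 72.5, 73.6]), array([-34.7, -32. , -30.2])] zmin 235.8
top 250 280 900 L [array([-89.2, -64. , -23. ]), array([-34.6,  -6.8,  31.1])] R [array([60. , 72.4, 85.4]), array([-35.1, -32. , -24.6])] zmin 250.1
[[362.  133.7]
 [351.4 134.6]
 [355.  138.3]
 [347.  136.1]
 [350.6 139.7]
 [368.8 129.1]
 [372.5 132.7]
 [373.1 127.8]
 [376.8 131.3]]
```

View pics/s1b.png

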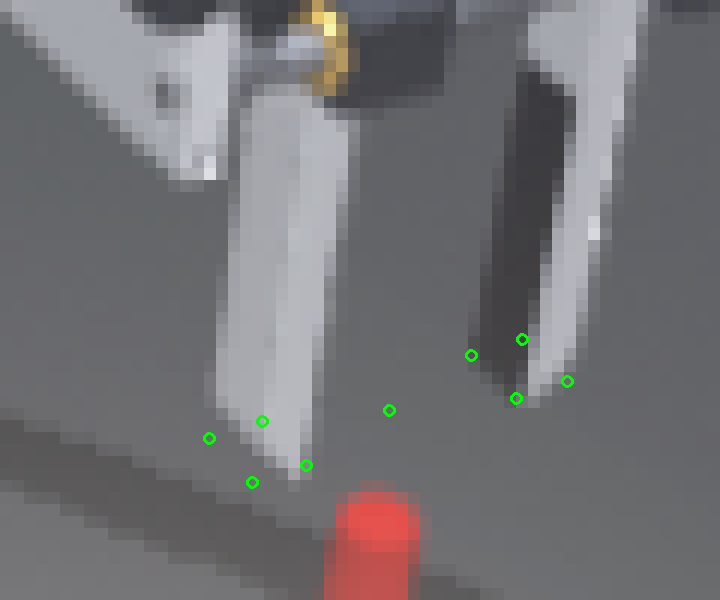

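```bash
python3 - <<'E'
from m import *
a=np.radians(80.1); ex=np.array([np.cos(a),np.sin(a)]); ey=np.array([ex[1],-ex[0]])
n="top"
d=np.load(f"pics/{n}1.npy"); C=cloud(n,d); D=C[...,:2]-np.array([511.6,241.0]); tx=D@ex; ty=D@ey; Z=C[...,2]
m=(np.abs(tx)<100)&(np.abs(ty)<50)&(Z>225)&(Z<300)
v,u=np.nonzero(m); print(u.min(),u.max(),v.min(),v.max(),np.histogram(Z[m],bins=range(225,305,5)))
for vv in (235,240,245,250,255,260,265): 
    r=np.nonzero(m[vv])[0]; print(vv,[ (int(x),round(float(tx[vv,x])),round(float(ty[vv,x])),int(Z[vv,x])) for x in (r.min(),r.max())])
for uu in (135,140,145,150,155):
    r=np.nonzero(m[:,uu])[0]; print(uu,[ (int(x),round(float(tx[x,uu])),round(float(ty[x,uu])),int(Z[x,uu])) for x in (r.min(),r.max())])
rgb=np.load("pics/top1rgb.npy")[215:285,110:180,::-1]; rgb=cv2.resize(np.ascontiguousarray(rgb),(595,595),interpolation=cv2.INTER_NEAREST)
zt=263
for s in(-1,1):
  for b in(-1,1):
    P=np.r_[np.array([511.6,241])+ex*s*88.5+ey*b*37.5,zt]; u,v=proj("top",P)[0]; cv2.circle(rgb,(int((u+.5-110)*8.5),int((v+.5-215)*8.5)),5,(0,255,0),2); print(s,b,u,v)
cv2.imwrite("pics/s1c.png",rgb)
E
```

```text
50 163 229 271 (array([  0,   0,  16,  16,  12,  35,  60, 127,  11,  55, 612, 593,  41,
        31,  26]), array([225, 230, 235, 240, 245, 250, 255, 260, 265, 270, 275, 280, 285,
       290, 295, 300]))
235 [(128, -41, 16, 297), (163, -81, 29, 241)]
240 [(127, -40, 8, 296), (162, -87, 17, 261)]
245 [(126, -41, 0, 297), (162, -81, 11, 240)]
250 [(126, -41, -8, 296), (161, -87, 0, 261)]
255 [(125, -41, -16, 297), (160, -89, -10, 271)]
260 [(50, 87, -30, 280), (160, -81, -15, 239)]
265 [(63, 79, -35, 252), (159, -87, -26, 262)]
135 [(230, -38, 31, 260), (269, -45, -34, 254)]
140 [(230, -47, 32, 260), (266, -52, -29, 252)]
145 [(230, -61, 29, 278), (269, -68, -35, 274)]
150 [(229, -70, 31, 280), (269, -78, -35, 278)]
155 [(229, -78, 32, 280), (271, -75, -35, 241)]
-1 -1 158.91040082789215 271.8834376432568
-1 1 164.3515145546031 227.9342574347178
1 -1 53.823029612975034 265.59621605451895
1 1 61.681577683611835 221.892471994763
```

View pics/s1c.png

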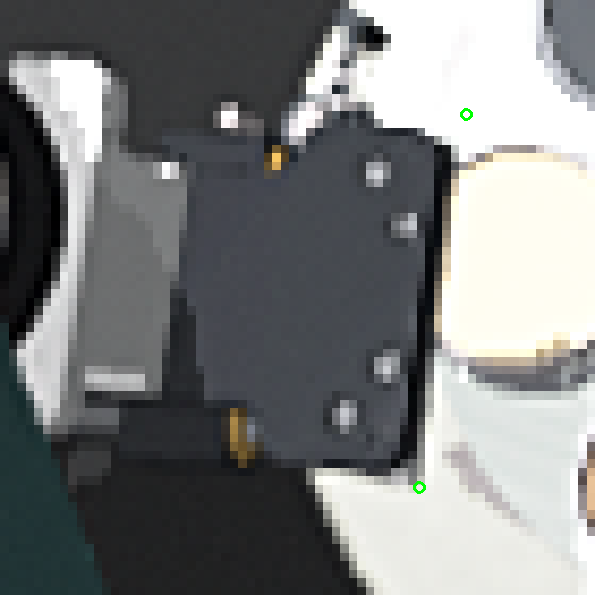

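In the top picture the gripper body is centred about 1.7 mm off its measured pose. In the scene it is about (2.6, -3.1) mm off. Both correct to the same place: handle (510, 242.5), axis (545.7, 112.2) and stack about (498.5, -259.3). The handle stands between the open fingers, so I'll descend and grip it.

```bash
python3 -c "
from mv import *
off([(510.2,242.5,89,80.2)])"
```

```text
t 3.20 tcp [512.2 241.  152. ] xang 80.1 F [-0.9 -0.2  0.2] w 49.7 j6 -1.06 tilt 0.004
(510.2, 242.5, 89, 80.2) -> [0.001, -0.0025, 0.063] -0.001
```

Request:
play_rows(steps=[{"offset":[0.001,-0.002,0.03],"yaw":0,"fingers":-0.06},{"offset":[0.001,-0.002,0.062],"yaw":0,"fingers":-0.06},{"offset":[0.001,-0.002,0.062],"yaw":0,"fingers":-0.06},{"offset":[0.001,-0.002,0.062],"yaw":0,"fingers":0.4},{"offset":[0.001,-0.002,0.062],"yaw":0,"fingers":0.7},{"offset":[0.001,-0.002,0.062],"yaw":0,"fingers":1},{"offset":[0.001,-0.002,0.062],"yaw":0,"fingers":1},{"offset":[0.001,-0.002,0.062],"yaw":0,"fingers":1}])

```text
t: 4.2
tcp_pos: [511.8, 244.8, 91.4]
tcp_rot: [0.0, 0.765, 0.644, 0.005]
force: [1.6, 5.6, -0.4]
gripper_width: 17.2
```

```bash
python3 - <<'E'
from mv import *
s=env.observe(); p=s["tcp_pos"]
c=np.array([545.7,112.2]); th=np.radians(-9.8); ex=np.array([np.cos(th),np.sin(th)]); ey=np.array([-ex[1],ex[0]])
piv=c+18.5*ex+131*ey; r=p[:2]-piv; print("pivot",piv,np.hypot(*r))
T=[]
for f in (0.1,0.2,0.3,0.4,0.5,0.58):
    cc,ss=np.cos(-f),np.sin(-f); q=piv+np.array([cc*r[0]-ss*r[1],ss*r[0]+cc*r[1]]); T.append((*q.round(1),89,80.2-np.degrees(f)))
off(T)
E
```

```text
pivot [586.22749051 238.13955897] 74.70805163652825
t 4.20 tcp [511.8 244.8  91.4] xang 80.2 F [ 1.6  5.6 -0.4] w 17.2 j6 -1.06 tilt 0.010
(np.float64(512.9), np.float64(252.2), 89, np.float64(74.47042204869177)) -> [0.0075, -0.0002, 0.0025] 0.099
(np.float64(514.6), np.float64(259.4), 89, np.float64(68.74084409738353)) -> [0.0149, 0.0002, 0.0025] 0.199
(np.float64(517.1), np.float64(266.5), 89, np.float64(63.01126614607531)) -> [0.0223, 0.0015, 0.0026] 0.299
(np.float64(520.3), np.float64(273.2), 89, np.float64(57.28168819476707)) -> [0.0294, 0.0035, 0.0027] 0.399
(np.float64(524.1), np.float64(279.7), 89, np.float64(51.55211024345884)) -> [0.0365, 0.0061, 0.0027] 0.499
(np.float64(527.6), np.float64(284.5), 89, np.float64(46.968447882412256)) -> [0.0418, 0.0088, 0.0028] 0.579
```

Request:
play_rows(steps=[{"offset":[0.0075,0.0,0.0],"yaw":0.1,"fingers":1},{"offset":[0.015,0.0,0.0],"yaw":0.2,"fingers":1},{"offset":[0.0225,0.0015,0.0],"yaw":0.3,"fingers":1},{"offset":[0.0295,0.0035,0.0],"yaw":0.4,"fingers":1},{"offset":[0.0365,0.006,0.0],"yaw":0.5,"fingers":1},{"offset":[0.042,0.009,0.0],"yaw":0.58,"fingers":1},{"offset":[0.042,0.009,0.0],"yaw":0.58,"fingers":1},{"offset":[0.042,0.009,0.0],"yaw":0.58,"fingers":1}])

```text
t: 5.2
tcp_pos: [524.1, 287.6, 91.5]
tcp_rot: [-0.005, 0.917, 0.399, 0.002]
force: [-8.1, 6.4, 0.9]
gripper_width: 17.6
```

```bash
python3 -c "
from mv import *
off([(545.7,112.2,150,62.8)])"
```

```text
t 5.20 tcp [524.1 287.6  91.5] xang 47.1 F [-8.1  6.4  0.9] w 17.6 j6 -0.42 tilt 0.011
(545.7, 112.2, 150, 62.8) -> [-0.1132, 0.1349, -0.0604] -0.275
```

Request:
play_rows(steps=[{"offset":[0,0,0],"yaw":0,"fingers":0.3},{"offset":[0,0,0],"yaw":0,"fingers":-0.06},{"offset":[0,0,0],"yaw":0,"fingers":-0.06},{"offset":[0,0,-0.055],"yaw":0,"fingers":-0.06},{"offset":[-0.03,0.035,-0.06],"yaw":-0.1,"fingers":-0.06},{"offset":[-0.07,0.083,-0.06],"yaw":-0.2,"fingers":-0.06},{"offset":[-0.113,0.135,-0.06],"yaw":-0.275,"fingers":0.15},{"offset":[-0.113,0.135,-0.06],"yaw":-0.275,"fingers":0.15},{"offset":[-0.113,0.135,-0.06],"yaw":-0.275,"fingers":0.15}])

```text
t: 6.32
tcp_pos: [546.2, 112.1, 149.8]
tcp_rot: [-0.005, 0.854, 0.52, 0.003]
force: [0.1, -0.1, -0.0]
gripper_width: 39.9
```

```bash
python3 - <<'E'
from mv import *
from m import colmask
off([(545.7,112.2,88,62.8)])
p,d=imaging.capture("scene"); c=np.ascontiguousarray(p[90:260,240:420,::-1]); c=cv2.resize(c,(635,600),interpolation=cv2.INTER_CUBIC)
cv2.imwrite("pics/s2.png",c)
C=cloud("scene",d)-np.array([2.6,-3.1,0]); Z=C[...,2]; red=colmask(p,"red")&(Z>105)&(Z<118); print(C[red].mean(0),red.sum())
E
```

```text
t 6.33 tcp [546.2 112.1 149.8] xang 62.7 F [ 0.1 -0.1 -0. ] w 39.9 j6 -1.00 tilt 0.011
(545.7, 112.2, 88, 62.8) -> [-0.0007, -0.0001, 0.0618] -0.002
[526.92045418 271.37384228 109.35243242] 36
```

View pics/s2.png

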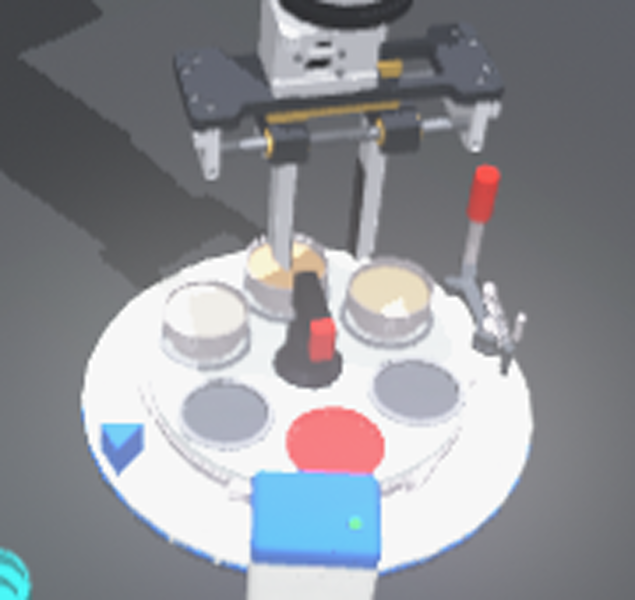

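The gripper is over the knob and the handle has moved outwards (crop (484,195)), but the measured spot suggests less than the full 0.6. I'll check the pawl angle more carefully before turning.

```bash
python3 - <<'E'
from mv import *
from m import colmask
ims=[]
for n,b in (("scene",np.array([2.6,-3.1,0])),("top",np.array([-1.8,0,0]))):
    p,d=imaging.capture(n); C=cloud(n,d)-b; Z=C[...,2]
    for tag,p,C in (("now",p,C),("old",np.load(f"pics/{n}0rgb.npy"),cloud(n,np.load(f"pics/{n}0.npy"))-b)):
        Z=C[...,2]; red=colmask(p,"red")&(Z>70)&(Z<118)&(np.hypot(C[...,0]-520,C[...,1]-255)<60); v,u=np.nonzero(red)
        if len(u)==0: print(n,tag,"none"); continue
        top=v<=v.min()+2
        print(n,tag,len(u),"px centroid",u.mean().round(1),v.mean().round(1),"bbox",u.min(),u.max(),v.min(),v.max(),"med",np.median(C[red],0).round(1),
          "ray z=92:",(onplane(n,u.mean(),v.mean(),92)-b).round(1))
    if n=="top": cv2.imwrite("pics/s3.png",cv2.resize(np.ascontiguousarray(imaging.capture("top")[0][200:290,100:220,::-1]),(720,540),interpolation=cv2.INTER_CUBIC))
E
```

```text
scene now 95 px centroid 376.4 144.8 bbox 373 380 138 152 med [525.6 285.   98.7] ray z=92: [520.9 291.1  92. ]
scene old 93 px centroid 360.3 148.6 bbox 357 364 142 156 med [513.1 241.8  99.1] ray z=92: [507.9 248.   92. ]
top now none
top old 74 px centroid 139.6 260.0 bbox 134 146 256 264 med [508.3 242.2 109.7] ray z=92: [511.  247.3  92. ]
```

View pics/s3.png

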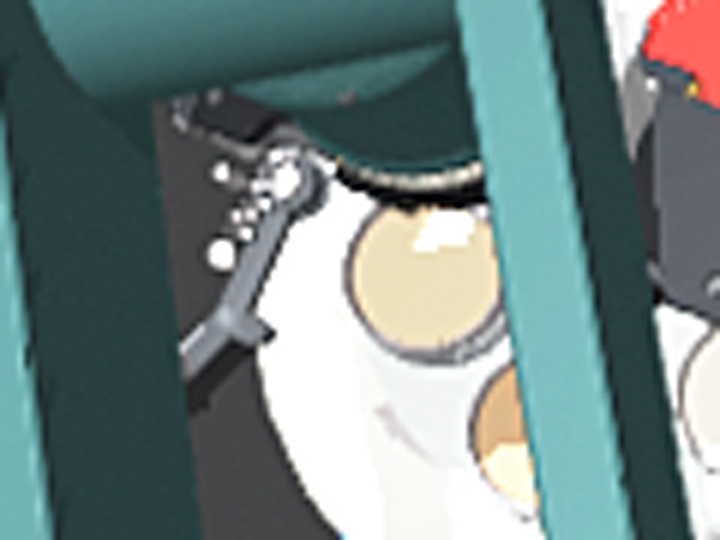

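The handle moved 45 mm (pawl about 0.595) and the earlier spot had mixed in red-seat pixels, so the pawl is out. Now I'll descend and grip the knob.

Request:
play_rows(steps=[{"offset":[-0.0005,0,0.03],"yaw":0,"fingers":0.15},{"offset":[-0.0005,0,0.062],"yaw":0,"fingers":0.15},{"offset":[-0.0005,0,0.062],"yaw":0,"fingers":0.3},{"offset":[-0.0005,0,0.062],"yaw":0,"fingers":0.6},{"offset":[-0.0005,0,0.062],"yaw":0,"fingers":1},{"offset":[-0.0005,0,0.062],"yaw":0,"fingers":1}])

```text
t: 7.28
tcp_pos: [545.7, 112.6, 89.4]
tcp_rot: [-0.003, 0.853, 0.522, 0.002]
force: [-2.7, -4.3, 2.8]
gripper_width: 15.6
```

```bash
python3 -c "
from mv import *
off([(545.7,112.2,88,-9.8)])"
```

```text
t 7.28 tcp [545.7 112.6  89.4] xang 62.9 F [-2.7 -4.3  2.8] w 15.6 j6 -1.00 tilt 0.008
(545.7, 112.2, 88, -9.8) -> [-0.0003, 0.0002, 0.0014] 1.27
```

Request:
play_rows(steps=[{"offset":[0,0,0],"yaw":0.15,"fingers":1},{"offset":[0,0,0],"yaw":0.3,"fingers":1},{"offset":[0,0,0],"yaw":0.46,"fingers":1},{"offset":[0,0,0],"yaw":0.62,"fingers":1},{"offset":[0,0,0],"yaw":0.78,"fingers":1},{"offset":[0,0,0],"yaw":0.94,"fingers":1},{"offset":[0,0,0],"yaw":1.1,"fingers":1},{"offset":[0,0,0],"yaw":1.25,"fingers":1},{"offset":[0,0,0],"yaw":1.25,"fingers":1},{"offset":[0,0,0],"yaw":1.25,"fingers":1}])

```text
t: 8.52
tcp_pos: [545.6, 112.5, 89.4]
tcp_rot: [-0.004, 0.997, -0.075, -0.0]
force: [-1.2, -1.0, -2.7]
gripper_width: 15.6
```

```bash
python3 - <<'E'
from mv import *
off([(526,270,150,47)])
p,d=imaging.capture("scene"); c=np.ascontiguousarray(p[90:260,240:420,::-1]); c=cv2.resize(c,(635,600),interpolation=cv2.INTER_CUBIC)
cv2.imwrite("pics/s4.png",c)
E
```

```text
t 8.53 tcp [545.6 112.5  89.4] xang -8.6 F [-1.2 -1.  -2.7] w 15.6 j6 0.25 tilt 0.007
(526, 270, 150, 47) -> [-0.0428, -0.1532, -0.0594] -0.97
```

View pics/s4.png

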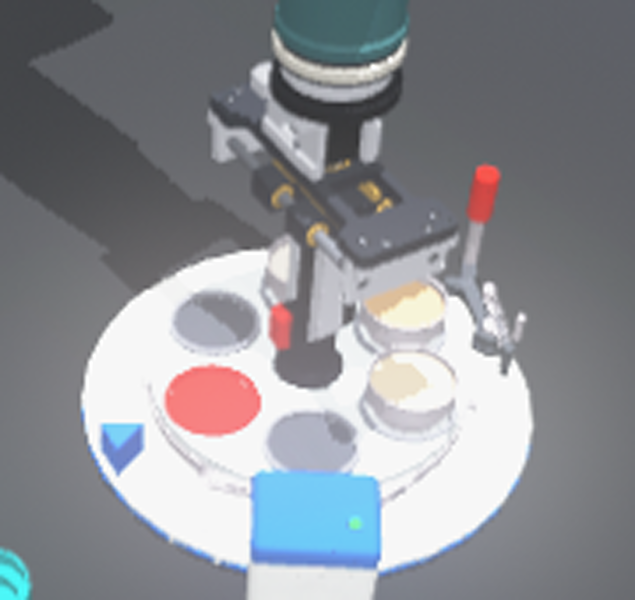

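The red seat (crop (212,400)) now stands at the blue pointer (122,445). I'll release the knob and go back to the handle.

```bash
python3 -c "
from mv import *
off([(524.5,287.5,150,47),(524.5,287.5,91,47)])"
```

```text
t 8.57 tcp [545.6 112.5  89.4] xang -8.6 F [-1.8 -1.1 -3.5] w 15.7 j6 0.25 tilt 0.007
(524.5, 287.5, 150, 47) -> [-0.047, -0.1703, -0.0593] -0.97
(524.5, 287.5, 91, 47) -> [-0.0469, -0.1699, -0.0003] -0.97
```

Request:
play_rows(steps=[{"offset":[0,0,0],"yaw":0,"fingers":0.4},{"offset":[0,0,0],"yaw":0,"fingers":0.1},{"offset":[0,0,-0.058],"yaw":0,"fingers":0.0},{"offset":[-0.01,-0.04,-0.06],"yaw":-0.18,"fingers":-0.06},{"offset":[-0.023,-0.085,-0.06],"yaw":-0.36,"fingers":-0.06},{"offset":[-0.036,-0.13,-0.06],"yaw":-0.54,"fingers":-0.06},{"offset":[-0.047,-0.17,-0.06],"yaw":-0.72,"fingers":-0.06},{"offset":[-0.047,-0.17,-0.06],"yaw":-0.9,"fingers":-0.06},{"offset":[-0.047,-0.17,-0.06],"yaw":-0.97,"fingers":-0.06},{"offset":[-0.047,-0.17,-0.06],"yaw":-0.97,"fingers":-0.06},{"offset":[-0.047,-0.17,-0.03],"yaw":-0.97,"fingers":-0.06},{"offset":[-0.047,-0.17,0.0],"yaw":-0.97,"fingers":-0.06},{"offset":[-0.047,-0.17,0.0],"yaw":-0.97,"fingers":0.2},{"offset":[-0.047,-0.17,0.0],"yaw":-0.97,"fingers":0.5},{"offset":[-0.047,-0.17,0.0],"yaw":-0.97,"fingers":1},{"offset":[-0.047,-0.17,0.0],"yaw":-0.97,"fingers":1},{"offset":[-0.047,-0.17,0.0],"yaw":-0.97,"fingers":1}])

```text
t: 10.7
tcp_pos: [524.8, 287.3, 92.5]
tcp_rot: [-0.003, 0.917, 0.399, 0.002]
force: [-2.9, -2.7, 6.5]
gripper_width: 17.0
```

```bash
python3 -c "
from mv import *
# pivot from start (511.8,244.8) and out pose (524.2,287.7), R=77
A=np.array([511.8,244.8]);B=np.array([524.2,287.7]);m=(A+B)/2;v=B-A;L=np.hypot(*v);n=np.array([v[1],-v[0]])/L
piv=m+n*np.sqrt(77**2-L*L/4);print(piv,2*np.arcsin(L/154))
p=env.observe()['tcp_pos'];r=p[:2]-piv;print(np.hypot(*r))
T=[]
for f in (0.1,0.2,0.3,0.4,0.5,0.57):
    c,s=np.cos(f),np.sin(f);q=piv+[c*r[0]-s*r[1],s*r[0]+c*r[1]];T.append((*q.round(1),p[2],47+np.degrees(f)))
off(T)"
```

```text
[588.79366762 245.78749467] 0.5884011672712677
76.28240031097822
t 10.70 tcp [524.8 287.3  92.5] xang 47.0 F [-2.9 -2.7  6.5] w 17.0 j6 -0.42 tilt 0.007
(np.float64(521.0), np.float64(280.7), np.float64(92.53427322153227), np.float64(52.72957795130823)) -> [-0.0075, 0.0017, -0.0001] -0.1
(np.float64(517.8), np.float64(273.8), np.float64(92.53427322153227), np.float64(58.459155902616466)) -> [-0.0147, 0.0041, -0.0001] -0.2
(np.float64(515.4), np.float64(266.6), np.float64(92.53427322153227), np.float64(64.1887338539247)) -> [-0.0216, 0.0073, -0.0002] -0.3
(np.float64(513.7), np.float64(259.2), np.float64(92.53427322153227), np.float64(69.91831180523293)) -> [-0.0282, 0.0111, -0.0002] -0.4
(np.float64(512.7), np.float64(251.6), np.float64(92.53427322153227), np.float64(75.64788975654116)) -> [-0.0344, 0.0155, -0.0003] -0.5
(np.float64(512.5), np.float64(246.3), np.float64(92.53427322153227), np.float64(79.65859432245692)) -> [-0.0384, 0.019, -0.0003] -0.57
```

Next I swing the pawl in, release, and rise clear.

Request:
play_rows(steps=[{"offset":[-0.0075,0.0017,0],"yaw":-0.1,"fingers":1},{"offset":[-0.0147,0.004,0],"yaw":-0.2,"fingers":1},{"offset":[-0.0216,0.0073,0],"yaw":-0.3,"fingers":1},{"offset":[-0.0282,0.011,0],"yaw":-0.4,"fingers":1},{"offset":[-0.0344,0.0155,0],"yaw":-0.5,"fingers":1},{"offset":[-0.0384,0.019,0],"yaw":-0.57,"fingers":1},{"offset":[-0.0384,0.019,0],"yaw":-0.57,"fingers":1},{"offset":[-0.0384,0.019,0],"yaw":-0.57,"fingers":0.3},{"offset":[-0.0384,0.019,0],"yaw":-0.57,"fingers":-0.06},{"offset":[-0.0384,0.019,0],"yaw":-0.57,"fingers":-0.06},{"offset":[-0.0384,0.019,-0.055],"yaw":-0.57,"fingers":-0.06},{"offset":[-0.0384,0.019,-0.11],"yaw":-0.57,"fingers":-0.06}])

```text
t: 12.2
tcp_pos: [511.6, 245.5, 202.4]
tcp_rot: [-0.003, 0.768, 0.64, 0.002]
force: [1.1, 0.1, 0.3]
gripper_width: 49.5
```

```bash
python3 - <<'E'
from mv import *
from m import colmask
off([(498.5,-259.3,200,None)])
n="scene";b=np.array([2.6,-3.1,0])
p,d=imaging.capture(n); C=cloud(n,d)-b; Z=C[...,2]
red=colmask(p,"red")&(Z>70)&(Z<118)&(np.hypot(C[...,0]-520,C[...,1]-255)<60); v,u=np.nonzero(red)
print(len(u),u.mean(),v.mean(),(onplane(n,u.mean(),v.mean(),92)-b).round(1),"old 360.3 148.6 -> 507.9 248")
c=np.ascontiguousarray(p[90:260,240:420,::-1]); c=cv2.resize(c,(635,600),interpolation=cv2.INTER_CUBIC)
cv2.imwrite("pics/s5.png",c)
E
```

```text
t 12.20 tcp [511.6 245.5 202.4] xang 79.6 F [1.1 0.1 0.3] w 49.5 j6 -1.05 tilt 0.007
(498.5, -259.3, 200, None) -> [-0.499, 0.0779, -0.0008] 0
92 360.2717391304348 148.52173913043478 [507.7 248.2  92. ] old 360.3 148.6 -> 507.9 248
```

View pics/s5.png

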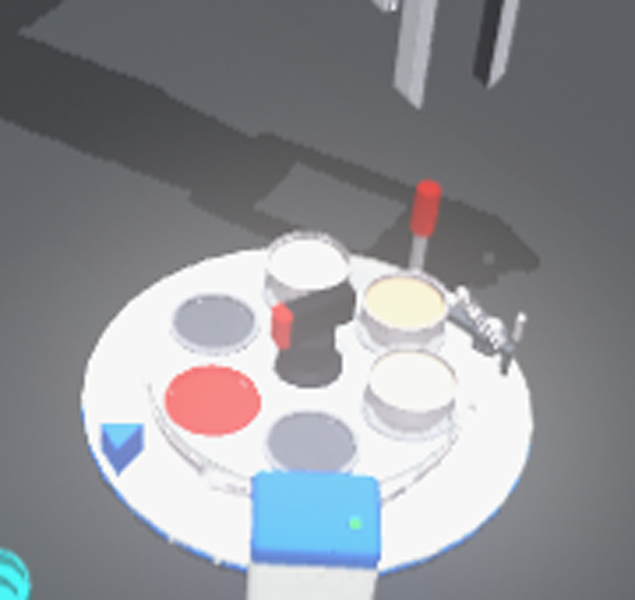

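The pawl handle is back at its initial pixel (360.3,148.5), so the pawl is in, and the red seat is at the pointer. Now to the stack, with the jaws turned to -29° so the bottle lies off the wide side of the body.

Request:
play_rows(steps=[{"offset":[-0.06,0.01,0],"yaw":0.18,"fingers":-1},{"offset":[-0.12,0.02,0],"yaw":0.36,"fingers":-1},{"offset":[-0.18,0.03,0],"yaw":0.54,"fingers":-1},{"offset":[-0.24,0.038,0],"yaw":0.72,"fingers":-1},{"offset":[-0.3,0.047,0],"yaw":0.9,"fingers":-1},{"offset":[-0.36,0.056,0],"yaw":1.08,"fingers":-1},{"offset":[-0.42,0.066,0],"yaw":1.26,"fingers":-1},{"offset":[-0.48,0.075,0],"yaw":1.44,"fingers":-1},{"offset":[-0.499,0.078,0.02],"yaw":1.62,"fingers":-1},{"offset":[-0.499,0.078,0.05],"yaw":1.8,"fingers":-1},{"offset":[-0.499,0.078,0.09],"yaw":1.896,"fingers":-1},{"offset":[-0.499,0.078,0.09],"yaw":1.896,"fingers":-1},{"offset":[-0.499,0.078,0.09],"yaw":1.896,"fingers":-1}])

```text
t: 13.88
tcp_pos: [504.5, -257.1, 117.9]
tcp_rot: [-0.007, 0.968, -0.25, 0.007]
force: [0.7, -0.3, 1.5]
gripper_width: 94.2
```

```bash
python3 - <<'E'
from m import *
from mv import off
off([(498.5,-259.3,61,-29)])
s=env.observe(); tp=s["tcp_pos"]; a=np.radians(-29); ex=np.array([np.cos(a),np.sin(a)]); ey=np.array([ex[1],-ex[0]])
ims=[]
for n in("scene","top"):
    p,d=imaging.capture(n); C=cloud(n,d); D=C[...,:2]-tp[:2]; tx=D@ex; ty=D@ey; Z=C[...,2]
    np.save(f"pics/{n}6.npy",d); np.save(f"pics/{n}6rgb.npy",p)
    m=(d>0)&(Z>tp[2]-8)&(Z<tp[2]+70)&(np.abs(ty)<30)
    for nm,k in (("L",m&(tx<-30)&(tx>-70)),("R",m&(tx>30)&(tx<70))):
        if k.sum()>5: print(n,nm,k.sum(),np.percentile(tx[k],[2,50,98]).round(1),np.percentile(ty[k],[2,50,98]).round(1))
    m=(d>0)&(np.abs(tx)<115)&(np.abs(ty)<55)&(Z>tp[2]+115)&(Z<tp[2]+135)
    print(n,"plate",m.sum(),np.percentile(tx[m],[1,99]).round(1),np.percentile(ty[m],[1,99]).round(1))
    q=(np.hypot(C[...,0]-498,C[...,1]+260)<45)&(Z>58)&(Z<68)&(d>0); Q=C[q]
    if len(Q)>10: print(n,"rim",fitc(Q[:,:2]),q.sum())
    c=p[140:310,90:270] if n=="scene" else p[150:320,300:480]
    ims.append(cv2.resize(np.ascontiguousarray(c[:,:,::-1]),(400,378),interpolation=cv2.INTER_CUBIC))
cv2.imwrite("pics/s6.png",np.hstack(ims))
E
```

```text
t 13.88 tcp [ 504.5 -257.1  117.9] xang -28.9 F [ 0.7 -0.3  1.5] w 94.2 j6 -0.08 tilt 0.020
(498.5, -259.3, 61, -29) -> [-0.0047, 0.0058, 0.0568] 0.002
scene L 59 [-56.2 -47.3 -44.1] [-8.8 -7.3  9.4]
scene R 279 [52.  60.6 62.2] [-8.7 -0.4 10.3]
scene plate 1332 [-80.2  90.2] [-31.2  34.7]
scene rim (array([ 500.54395392, -261.67415281,   28.9797996 ]), np.float64(0.8019257153410639)) 123
top plate 434 [-90.2  82.4] [-31.2  36.3]
top rim (array([ 497.42419826, -259.56152169,   28.83833194]), np.float64(0.42101322768943794)) 25
```

View pics/s6.png

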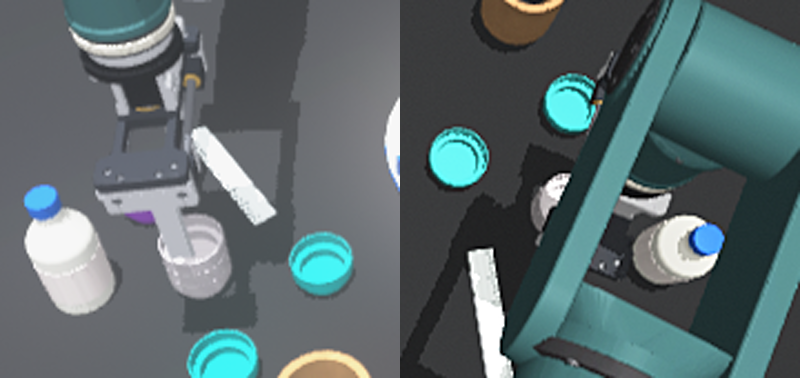

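```bash
python3 -c "
from mv import *
off([(498.6,-259.4,90,-29),(498.6,-259.4,61,-29)]); print(R.from_quat(np.roll(env.observe()['tcp_rot'],-1)).as_matrix().round(3))"
```

```text
t 13.97 tcp [ 505.  -257.5  119. ] xang -28.9 F [ 0.4 -0.4  0.3] w 94.3 j6 -0.08 tilt 0.021
(498.6, -259.4, 90, -29) -> [-0.005, 0.0053, 0.0288] 0.001
(498.6, -259.4, 61, -29) -> [-0.0054, 0.0058, 0.0578] 0.001
[[ 0.875 -0.483  0.019]
 [-0.484 -0.875  0.01 ]
 [ 0.011 -0.018 -1.   ]]
```

Request:
play_rows(steps=[{"offset":[-0.005,0.0053,0.015],"yaw":0,"fingers":-1},{"offset":[-0.005,0.0053,0.0288],"yaw":0,"fingers":-1},{"offset":[-0.005,0.0053,0.0288],"yaw":0,"fingers":-1},{"offset":[-0.005,0.0053,0.0288],"yaw":0,"fingers":-1}])

```text
t: 14.48
tcp_pos: [498.6, -259.4, 89.8]
tcp_rot: [-0.007, 0.968, -0.25, 0.008]
force: [0.5, 0.1, -0.4]
gripper_width: 93.9
```

```bash
python3 -c "
from mv import *
off([(498.6,-259.4,61,-29)]); s=env.observe(); print(s['joint_pos'].round(3),s['joint_torque'].round(2))"
```

```text
t 14.47 tcp [ 498.6 -259.4   89.8] xang -28.9 F [ 0.5  0.1 -0.4] w 93.9 j6 -0.09 tilt 0.021
(498.6, -259.4, 61, -29) -> [-0.0003, 0.0005, 0.0288] 0.001
[-0.592  0.164  1.54   0.019  1.428 -0.09 ] [-2.000e-02 -3.540e+01 -2.835e+01  1.400e-01  0.000e+00  0.000e+00]
```

Request:
play_rows(steps=[{"offset":[0,0.0005,0.015],"yaw":0,"fingers":-1},{"offset":[0,0.0005,0.0288],"yaw":0,"fingers":-1},{"offset":[0,0.0005,0.0288],"yaw":0,"fingers":-0.8},{"offset":[0,0.0005,0.0288],"yaw":0,"fingers":-0.5},{"offset":[0,0.0005,0.0288],"yaw":0,"fingers":-0.4},{"offset":[0,0.0005,0.0288],"yaw":0,"fingers":-0.3},{"offset":[0,0.0005,0.0288],"yaw":0,"fingers":-0.2},{"offset":[0,0.0005,0.0288],"yaw":0,"fingers":-0.2}])

```text
t: 15.48
tcp_pos: [499.0, -259.7, 61.5]
tcp_rot: [-0.007, 0.968, -0.25, 0.008]
force: [0.2, 0.2, 1.4]
gripper_width: 58.8
```

```bash
python3 - <<'E'
from mv import *
off([(498.6,-259.4,85,-29)])
p,d=imaging.capture("scene"); c=p[190:310,110:250]
cv2.imwrite("pics/s7.png",cv2.resize(np.ascontiguousarray(c[:,:,::-1]),(700,600),interpolation=cv2.INTER_CUBIC))
E
```

```text
t 15.47 tcp [ 499.  -259.7   61.5] xang -28.9 F [0.2 0.2 1.4] w 58.8 j6 -0.09 tilt 0.021
(498.6, -259.4, 85, -29) -> [-0.0002, -0.0004, -0.0235] 0.001
```

View pics/s7.png

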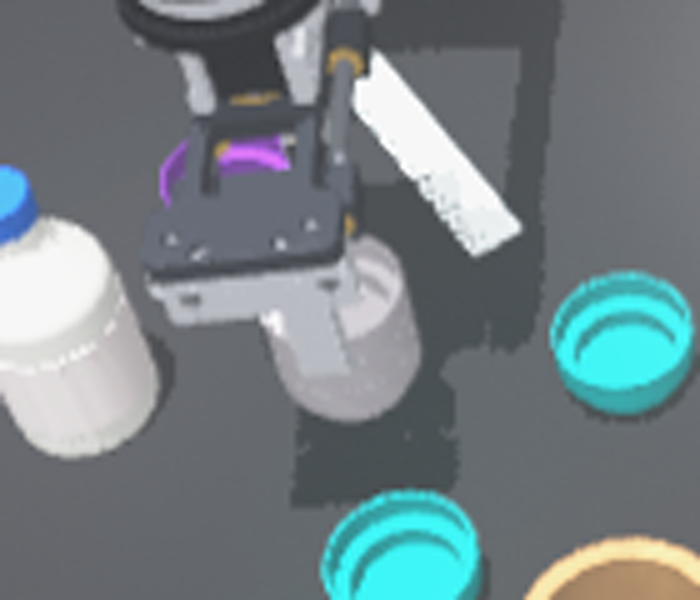

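The finger stands at the upper half of the stack and the jaws hold at 58.8 mm. I'll lift slowly, straight up.

Request:
play_rows(steps=[{"offset":[0,0,0],"yaw":0,"fingers":0.2},{"offset":[0,0,0],"yaw":0,"fingers":0.2},{"offset":[0,0,-0.006],"yaw":0,"fingers":0.2},{"offset":[0,0,-0.012],"yaw":0,"fingers":0.2},{"offset":[0,0,-0.018],"yaw":0,"fingers":0.2},{"offset":[0,0,-0.026],"yaw":0,"fingers":0.2},{"offset":[0,0,-0.05],"yaw":0,"fingers":0.2},{"offset":[0,0,-0.09],"yaw":0,"fingers":0.2},{"offset":[0,0,-0.09],"yaw":0,"fingers":0.2}])

```text
t: 16.65
tcp_pos: [499.4, -262.0, 156.1]
tcp_rot: [-0.006, 0.968, -0.25, 0.012]
force: [0.9, -0.4, 0.2]
gripper_width: 58.8
```

```bash
python3 - <<'E'
from m import *
from mv import *
off([(532.9,38.3,150,-9.8)])
p,d=imaging.capture("scene"); C=cloud("scene",d); Z=C[...,2]; c=p[150:310,90:250]; np.save("pics/scene8.npy",d); np.save("pics/scene8rgb.npy",p)
cv2.imwrite("pics/s8.png",cv2.resize(np.ascontiguousarray(c[:,:,::-1]),(600,600),interpolation=cv2.INTER_CUBIC))
q=(np.hypot(C[...,0]-500,C[...,1]+262)<45)&(Z>42)&(Z<51)&(d>0); Q=C[q]; print("stack rim",fitc(Q[:,:2]),q.sum(),Q[:,2].max())
E
```

```text
t 16.65 tcp [ 499.4 -262.   156.1] xang -28.9 F [ 0.9 -0.4  0.2] w 58.8 j6 -0.09 tilt 0.027
(532.9, 38.3, 150, -9.8) -> [-0.116, -0.2789, 0.0084] -0.334
stack rim (array([ 500.53241123, -261.50694367,   28.9848911 ]), np.float64(0.8401638889088634)) 127 49.04131236852504
```

View pics/s8.png

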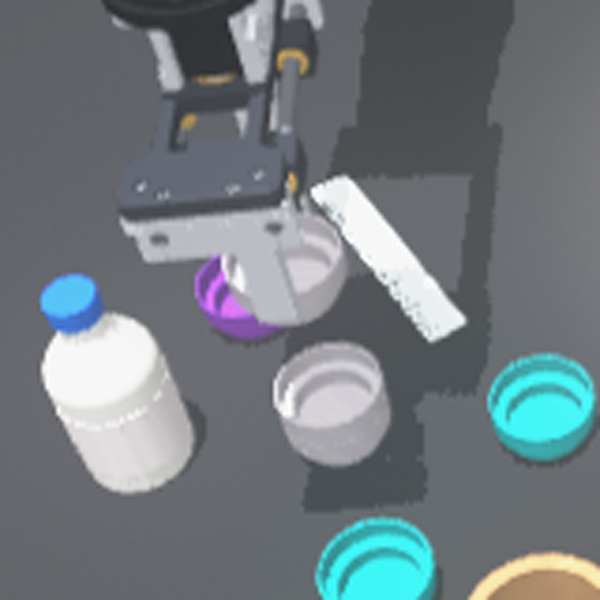

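The top dish came off alone: the remaining stack's rim fits at (500.5,-261.5), the same as before. Next is a measurement of the red seat centre from this picture.

```bash
python3 - <<'E'
from m import *
d=np.load("pics/scene8.npy"); p=np.load("pics/scene8rgb.npy"); C=cloud("scene",d)-np.array([2.5,-2.9,0]); Z=C[...,2]
red=(p[...,0]>170)&(p[...,1]<150)&(p[...,2]<150)&(Z>36)&(Z<52)&(np.hypot(C[...,0]-533,C[...,1]-38)<50)
print(red.sum(), C[red].mean(0), cv2.minEnclosingCircle(C[red][:,:2].astype(np.float32)))
v,u=np.nonzero(red); e=cv2.fitEllipse(cv2.findContours(red.astype(np.uint8),0,1)[0][0]); print(e, onplane("scene",*e[0],44.5)-np.array([2.5,-2.9,0]))
pt=np.degrees(np.arctan2(38.2-112.4,534.3-545.6)); print(pt)
p,d=imaging.capture("top"); C=cloud("top",d)+np.array([1.8,0,0]); Z=C[...,2]
from m import colmask
red=colmask(p,"red")&(Z>36)&(Z<52)&(np.hypot(C[...,0]-533,C[...,1]-38)<50); print(red.sum())
if red.sum()>50: print("top",C[red].mean(0),cv2.minEnclosingCircle(C[red][:,:2].astype(np.float32)))
E
python3 -c "
from mv import *
off([(534.2,38.3,150,-9),(534.2,38.3,100,-9)])"
```

```text
405 [532.08253486  41.1583468   42.92666472] ((533.440185546875, 38.782440185546875), 32.474239349365234)
((299.83526611328125, 203.0026397705078), (18.420225143432617, 26.145505905151367), 91.54195404052734) [533.34789104  40.30608473  44.5       ]
-98.6591043177319
631
top [533.6722374   38.71364333  42.53467683] ((533.4308471679688, 38.65373611450195), 32.05022048950195)
t 16.75 tcp [ 497.3 -260.6  151.5] xang -28.9 F [-0.5  0.1 -0.4] w 59.1 j6 -0.09 tilt 0.022
(534.2, 38.3, 150, -9) -> [-0.1123, -0.2794, 0.0051] -0.348
(534.2, 38.3, 100, -9) -> [-0.1129, -0.2785, 0.0551] -0.348
```

Request:
play_rows(steps=[{"offset":[-0.022,-0.055,0],"yaw":-0.07,"fingers":0.2},{"offset":[-0.045,-0.112,0],"yaw":-0.14,"fingers":0.2},{"offset":[-0.068,-0.168,0],"yaw":-0.21,"fingers":0.2},{"offset":[-0.09,-0.223,0],"yaw":-0.28,"fingers":0.2},{"offset":[-0.113,-0.279,0.01],"yaw":-0.348,"fingers":0.2},{"offset":[-0.113,-0.279,0.03],"yaw":-0.348,"fingers":0.2},{"offset":[-0.113,-0.279,0.045],"yaw":-0.348,"fingers":0.2},{"offset":[-0.113,-0.279,0.045],"yaw":-0.348,"fingers":0.2},{"offset":[-0.113,-0.279,0.045],"yaw":-0.348,"fingers":0.2},{"offset":[-0.113,-0.279,0.045],"yaw":-0.348,"fingers":0.2}])

```text
t: 18.0
tcp_pos: [534.8, 37.9, 111.0]
tcp_rot: [-0.005, 0.997, -0.079, 0.01]
force: [-0.1, -1.3, -0.8]
gripper_width: 58.4
```

```bash
python3 - <<'E'
from m import *
from mv import *
off([(533.6,38.6,80,-9),(533.6,38.6,70,-9)])
ims=[]
for n,b in(("scene",np.array([2.5,-2.9,0])),("top",np.array([-1.8,0,0]))):
    p,d=imaging.capture(n); C=cloud(n,d)-b; Z=C[...,2]
    zr=106.5-3.5-2 
    q=(np.hypot(C[...,0]-534,C[...,1]-38)<36)&(Z>env.observe()["tcp_pos"][2]-4)&(Z<env.observe()["tcp_pos"][2]+5)&(d>0); Q=C[q]
    if len(Q)>10: print(n,fitc(Q[:,:2]),len(Q))
    np.save(f"pics/{n}9.npy",d)
    c=p[110:250,230:390] if n=="scene" else p[165:305,170:330]
    ims.append(cv2.resize(np.ascontiguousarray(c[:,:,::-1]),(400,350),interpolation=cv2.INTER_CUBIC))
cv2.imwrite("pics/s9.png",np.hstack(ims))
print(R.from_quat(np.roll(env.observe()['tcp_rot'],-1)).as_matrix()[:,2].round(3))
E
```

```text
t 18.00 tcp [534.8  37.9 111. ] xang -9.1 F [-0.1 -1.3 -0.8] w 58.4 j6 0.12 tilt 0.023
(533.6, 38.6, 80, -9) -> [-0.0019, -0.0001, 0.031] -0.001
(533.6, 38.6, 70, -9) -> [-0.0021, 0.0001, 0.041] -0.001
scene (array([533.76849165,  38.47408629,  29.19887212]), np.float64(1.4725572340734916)) 96
[ 0.021  0.009 -1.   ]
```

View pics/s9.png

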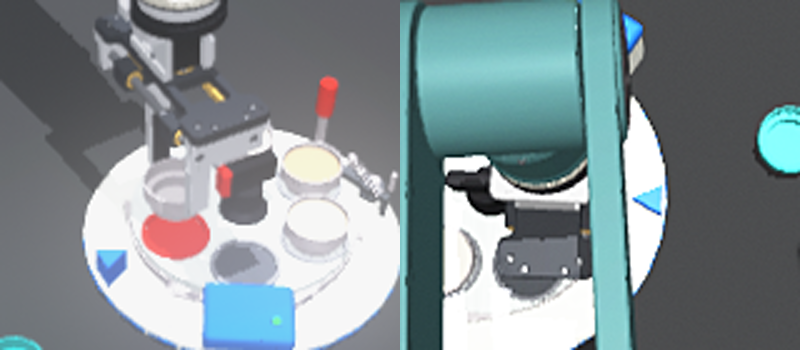

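Request:
play_rows(steps=[{"offset":[-0.001,0,0.015],"yaw":0,"fingers":0.2},{"offset":[-0.002,0,0.03],"yaw":0,"fingers":0.2},{"offset":[-0.002,0,0.033],"yaw":0,"fingers":0.2},{"offset":[-0.002,0,0.033],"yaw":0,"fingers":0.2},{"offset":[-0.002,0,0.033],"yaw":0,"fingers":0.2}])

```text
t: 18.73
tcp_pos: [533.8, 38.8, 78.3]
tcp_rot: [-0.005, 0.997, -0.079, 0.011]
force: [0.5, 0.9, -0.9]
gripper_width: 58.8
```

```bash
python3 - <<'E'
from m import *
from mv import *
off([(533.6,38.6,72,-9),(533.6,38.6,69.5,-9)])
p,d=imaging.capture("scene"); c=p[160:240,260:360]
cv2.imwrite("pics/s10.png",cv2.resize(np.ascontiguousarray(c[:,:,::-1]),(750,600),interpolation=cv2.INTER_CUBIC))
E
```

```text
t 18.73 tcp [533.8  38.8  78.3] xang -9.0 F [ 0.5  0.9 -0.9] w 58.8 j6 0.12 tilt 0.024
(533.6, 38.6, 72, -9) -> [-0.0003, 0.0003, 0.0063] -0.001
(533.6, 38.6, 69.5, -9) -> [-0.0003, 0.0004, 0.0088] -0.001
```

View pics/s10.png

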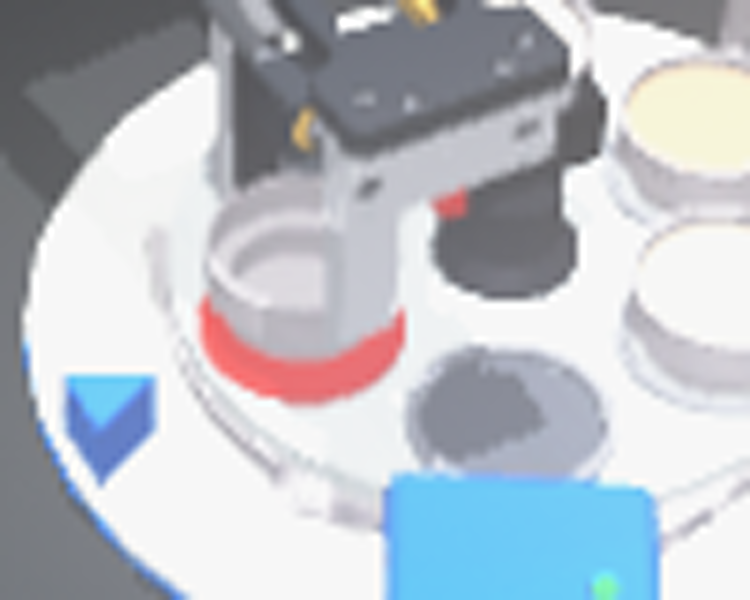

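The dish hangs centred over the red ring (crop (300,350)). I'll lower it gently and watch the force.

Request:
play_rows(steps=[{"offset":[0,0,0.003],"yaw":0,"fingers":0.2},{"offset":[0,0,0.005],"yaw":0,"fingers":0.2},{"offset":[0,0,0.007],"yaw":0,"fingers":0.2},{"offset":[0,0,0.0085],"yaw":0,"fingers":0.2},{"offset":[0,0,0.0085],"yaw":0,"fingers":0.2}])

```text
t: 19.4
tcp_pos: [534.0, 38.9, 69.9]
tcp_rot: [-0.006, 0.997, -0.079, 0.011]
force: [-0.2, -0.0, -0.2]
gripper_width: 59.0
```

```bash
python3 -c "
from mv import *
off([(533.6,38.6,69,-9)])"
```

```text
t 19.40 tcp [534.   38.9  69.9] xang -9.0 F [-0.2 -0.  -0.2] w 59.0 j6 0.12 tilt 0.024
(533.6, 38.6, 69, -9) -> [-0.0004, 0.0004, 0.0009] -0.001
```

Request:
play_rows(steps=[{"offset":[0,0,0.001],"yaw":0,"fingers":0.2},{"offset":[0,0,0.002],"yaw":0,"fingers":0.2},{"offset":[0,0,0.003],"yaw":0,"fingers":0.2},{"offset":[0,0,0.003],"yaw":0,"fingers":0.2}])

```text
t: 19.9
tcp_pos: [535.4, 38.5, 69.6]
tcp_rot: [-0.005, 0.997, -0.079, 0.012]
force: [-1.8, -1.6, 8.0]
gripper_width: 59.1
```

```bash
python3 -c "
from mv import *
off([(533.6,38.6,69,-9)])"
```

```text
t 19.90 tcp [535.4  38.5  69.6] xang -9.0 F [-1.8 -1.6  8. ] w 59.1 j6 0.12 tilt 0.027
(533.6, 38.6, 69, -9) -> [-0.0018, 0.0002, 0.0006] -0.001
```

Contact at 8 N, so the foot stands on the plate. I'll ease off, open slowly, and rise.

Request:
play_rows(steps=[{"offset":[-0.001,0,-0.0003],"yaw":0,"fingers":0.0},{"offset":[-0.001,0,-0.0003],"yaw":0,"fingers":-0.25},{"offset":[-0.001,0,-0.0003],"yaw":0,"fingers":-0.3},{"offset":[-0.001,0,-0.0003],"yaw":0,"fingers":-0.4},{"offset":[-0.001,0,-0.0003],"yaw":0,"fingers":-0.6},{"offset":[-0.001,0,-0.0003],"yaw":0,"fingers":-0.7},{"offset":[-0.001,0,-0.0003],"yaw":0,"fingers":-0.7},{"offset":[-0.001,0,-0.02],"yaw":0,"fingers":-0.7},{"offset":[-0.001,0,-0.06],"yaw":0,"fingers":-0.7},{"offset":[-0.001,0,-0.11],"yaw":0,"fingers":-0.7},{"offset":[-0.001,0,-0.11],"yaw":0,"fingers":-0.7}])

```text
t: 21.28
tcp_pos: [534.4, 37.6, 185.2]
tcp_rot: [-0.005, 0.997, -0.079, 0.018]
force: [-0.3, 0.7, 0.2]
gripper_width: 79.9
```

```bash
python3 - <<'E'
from m import *
from mv import *
off([(545.6,112.5,150,-8.6)])
p,d=imaging.capture("scene"); C=cloud("scene",d)-np.array([2.5,-2.9,0]); Z=C[...,2]
q=(np.hypot(C[...,0]-534,C[...,1]-38)<38)&(Z>67)&(Z<77)&(d>0); Q=C[q]; print("rim",fitc(Q[:,:2]),len(Q),np.median(Q[:,2]))
A=np.c_[Q[:,:2],np.ones(len(Q))]; print("tilt fit",np.linalg.lstsq(A,Q[:,2],rcond=None)[0])
c=p[140:240,250:375]
cv2.imwrite("pics/s11.png",cv2.resize(np.ascontiguousarray(c[:,:,::-1]),(750,600),interpolation=cv2.INTER_CUBIC))
E
```

```text
t 21.27 tcp [534.4  37.6 185.2] xang -9.0 F [-0.3  0.7  0.2] w 79.9 j6 0.12 tilt 0.037
(545.6, 112.5, 150, -8.6) -> [-0.0019, -0.0752, 0.0361] -0.008
rim (array([533.69291508,  38.98750026,  29.07071492]), np.float64(0.9585291757733788)) 102 70.01201171412333
tilt fit [1.61637203e-02 8.30292903e-03 6.10654467e+01]
```

View pics/s11.png

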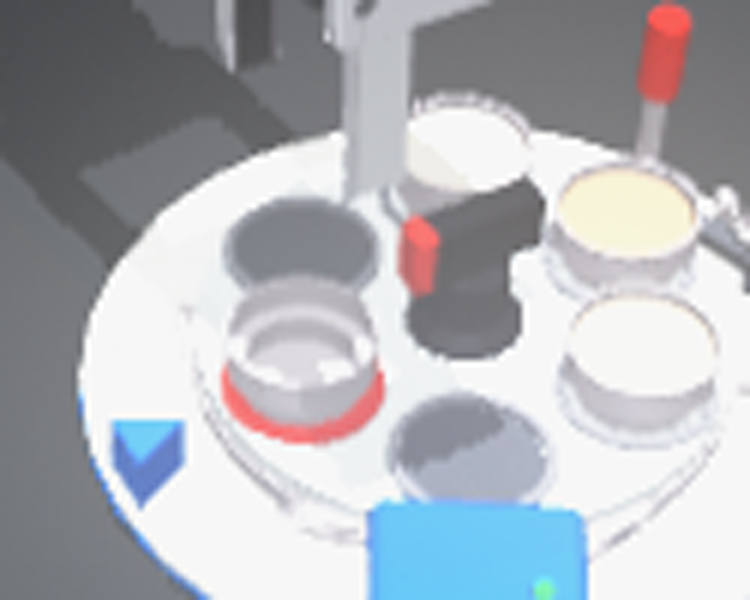

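The dish stands in the red ring: rim centre (533.7, 39.0) against the seat at (533.6, 38.6), and the handle is still in. Now back to the knob.

Request:
play_rows(steps=[{"offset":[-0.0005,-0.025,0.0],"yaw":0,"fingers":0.1},{"offset":[-0.001,-0.055,0.01],"yaw":0,"fingers":0.15},{"offset":[-0.002,-0.075,0.03],"yaw":0,"fingers":0.15},{"offset":[-0.002,-0.075,0.036],"yaw":0,"fingers":0.15},{"offset":[-0.002,-0.075,0.036],"yaw":0,"fingers":0.15},{"offset":[-0.002,-0.075,0.036],"yaw":0,"fingers":0.15}])

```text
t: 22.08
tcp_pos: [544.0, 111.5, 147.5]
tcp_rot: [-0.005, 0.997, -0.079, 0.015]
force: [0.2, 0.1, 0.2]
gripper_width: 40.0
```

```bash
python3 -c "
from mv import *
off([(545.6,112.5,120,-8.6),(545.6,112.5,90,-8.6)]);print(R.from_quat(np.roll(env.observe()['tcp_rot'],-1)).as_matrix().round(3))"
```

```text
t 22.07 tcp [544.  111.5 147.5] xang -9.1 F [0.2 0.1 0.2] w 40.0 j6 0.26 tilt 0.033
(545.6, 112.5, 120, -8.6) -> [0.0006, -0.0008, 0.0275] -0.009
(545.6, 112.5, 90, -8.6) -> [-0.0003, -0.0005, 0.0575] -0.009
[[ 0.987 -0.158  0.032]
 [-0.158 -0.987  0.008]
 [ 0.03  -0.013 -0.999]]
```

Request:
play_rows(steps=[{"offset":[0.0005,-0.0005,0.025],"yaw":-0.005,"fingers":0.15},{"offset":[0.0,-0.0005,0.05],"yaw":-0.005,"fingers":0.15},{"offset":[0.0,-0.0005,0.0565],"yaw":-0.005,"fingers":0.15},{"offset":[0.0,-0.0005,0.0565],"yaw":-0.005,"fingers":0.3},{"offset":[0.0,-0.0005,0.0565],"yaw":-0.005,"fingers":0.6},{"offset":[0.0,-0.0005,0.0565],"yaw":-0.005,"fingers":1},{"offset":[0.0,-0.0005,0.0565],"yaw":-0.005,"fingers":1}])

```text
t: 22.95
tcp_pos: [545.6, 112.6, 92.2]
tcp_rot: [-0.005, 0.997, -0.077, 0.015]
force: [-3.4, -0.9, 6.1]
gripper_width: 15.8
```

```bash
python3 -c "
from mv import *
off([(545.6,112.5,90.5,51)])"
```

```text
t 22.95 tcp [545.6 112.6  92.2] xang -8.8 F [-3.4 -0.9  6.1] w 15.8 j6 0.25 tilt 0.032
(545.6, 112.5, 90.5, 51) -> [-0.0, 0.0001, 0.0017] -1.044
```

Request:
play_rows(steps=[{"offset":[0,0,0],"yaw":-0.04,"fingers":1},{"offset":[0,0,0],"yaw":-0.12,"fingers":1},{"offset":[0,0,0],"yaw":-0.22,"fingers":1},{"offset":[0,0,0],"yaw":-0.32,"fingers":1},{"offset":[0,0,0],"yaw":-0.42,"fingers":1},{"offset":[0,0,0],"yaw":-0.52,"fingers":1},{"offset":[0,0,0],"yaw":-0.62,"fingers":1},{"offset":[0,0,0],"yaw":-0.72,"fingers":1},{"offset":[0,0,0],"yaw":-0.82,"fingers":1},{"offset":[0,0,0],"yaw":-0.91,"fingers":1},{"offset":[0,0,0],"yaw":-0.98,"fingers":1},{"offset":[0,0,0],"yaw":-1.03,"fingers":1},{"offset":[0,0,0],"yaw":-1.05,"fingers":1},{"offset":[0,0,0],"yaw":-1.05,"fingers":1},{"offset":[0,0,0],"yaw":-1.05,"fingers":1}])

```text
t: 24.82
tcp_pos: [545.5, 112.7, 92.3]
tcp_rot: [0.003, 0.901, 0.433, 0.016]
force: [-0.4, 1.2, 1.5]
gripper_width: 15.9
```

```bash
cat > chk.py <<'E'
from m import *
from mv import *
import sys
off([])
n="scene";b=np.array([2.5,-2.9,0])
p,d=imaging.capture(n); C=cloud(n,d)-b; Z=C[...,2]
red=colmask(p,"red")&(Z>70)&(Z<118)&(np.hypot(C[...,0]-520,C[...,1]-255)<60); v,u=np.nonzero(red)
if len(u): print("handle",len(u),u.mean().round(2),v.mean().round(2),"(in: 360.3 148.5, out: 376.4 144.8)")
s=np.array([545.6,112.5])+75*np.array([np.cos(np.radians(-39.6)),np.sin(np.radians(-39.6))])
q=(np.hypot(C[...,0]-s[0],C[...,1]-s[1])<40)&(Z>67)&(Z<77)&(d>0); Q=C[q]; f=fitc(Q[:,:2]); print("expected",s,"rim",f,len(Q))
c=p[110:270,240:400]
cv2.imwrite(sys.argv[1],cv2.resize(np.ascontiguousarray(c[:,:,::-1]),(600,600),interpolation=cv2.INTER_CUBIC))
E
python3 chk.py pics/s12.png
```

```text
t 24.82 tcp [545.5 112.7  92.3] xang 51.4 F [-0.4  1.2  1.5] w 15.9 j6 -0.80 tilt 0.032
handle 46 359.67 149.72 (in: 360.3 148.5, out: 376.4 144.8)
expected [603.38849321  64.69320077] rim (array([602.69861079,  65.1776612 ,  29.01377033]), np.float64(1.152110991395403)) 116
```

View pics/s12.png

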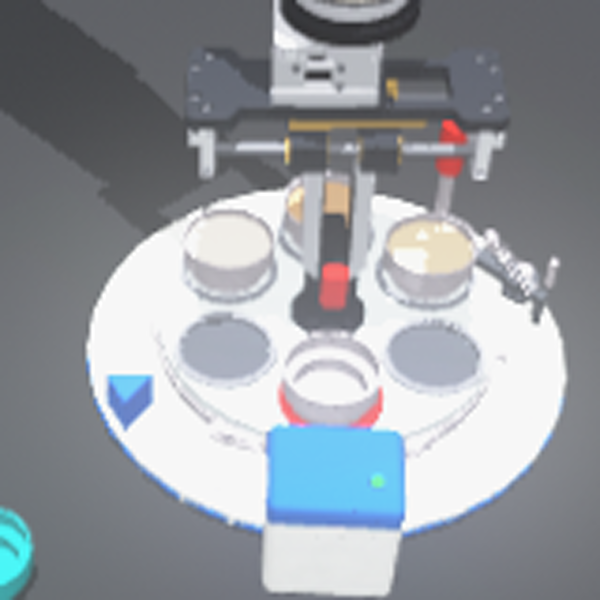

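The dish stands at the head (crop (330,375)) at about the expected spot. The handle is half hidden by the gripper, so I'll let go and rise to check it.

Request:
play_rows(steps=[{"offset":[0,0,0],"yaw":0,"fingers":0.5},{"offset":[0,0,0],"yaw":0,"fingers":0.15},{"offset":[0,0,0],"yaw":0,"fingers":0.15},{"offset":[0,0,-0.03],"yaw":0,"fingers":0.15},{"offset":[0,0,-0.08],"yaw":0,"fingers":0.15},{"offset":[0,0,-0.14],"yaw":0,"fingers":0.15},{"offset":[0,0,-0.2],"yaw":0,"fingers":0.15},{"offset":[0,0,-0.2],"yaw":0,"fingers":0.15},{"offset":[0,0,-0.2],"yaw":0,"fingers":0.15}])

```text
t: 26.0
tcp_pos: [539.3, 111.0, 291.7]
tcp_rot: [0.003, 0.901, 0.433, 0.016]
force: [-0.0, -0.5, -0.4]
gripper_width: 40.1
```

```bash
python3 chk.py pics/s13.png; python3 - <<'E'
from m import *
p,d=imaging.capture("scene"); cv2.imwrite("pics/full.png",p[:,:,::-1]); d0=np.load("pics/scene0.npy"); p0=np.load("pics/scene0rgb.npy")
C=cloud("scene",d)-np.array([2.5,-2.9,0]); Z=C[...,2]; rr=np.hypot(C[...,0]-545.6,C[...,1]-112.5)
k=(Z>97)&(Z<110)&(rr<40); print("knob",cv2.minAreaRect(C[k][:,:2].astype(np.float32)),k.sum())
red=colmask(p,"red")&(Z>80)&(Z<112)&(rr<50); q=C[red].mean(0)[:2]-[545.6,112.5]; print("knob red dir",np.degrees(np.arctan2(q[1],q[0])))
# bystanders: image difference
df=(np.abs(p.astype(int)-p0).max(2)>40); 
for nm,(u,v,w,h) in dict(bottle=(99,224,43,60),core=(213,298,47,64),rule=(172,196,44,44)).items(): print(nm,df[v:v+h,u:u+w].mean().round(3), np.median(np.abs(d-d0)[v:v+h,u:u+w]))
q=(np.hypot(C[...,0]-498,C[...,1]+259)<45)&(Z>42)&(Z<51)&(d>0); print("stack rim",fitc(C[q][:,:2])[0]+[2.5,-2.9,0])
E
```

```text
t 26.00 tcp [539.3 111.  291.7] xang 51.4 F [-0.  -0.5 -0.4] w 40.1 j6 -0.80 tilt 0.032
handle 95 360.22 148.66 (in: 360.3 148.5, out: 376.4 144.8)
expected [603.38849321  64.69320077] rim (array([602.48119785,  65.58405502,  29.05832417]), np.float64(1.1095008691559556)) 110
knob ((545.5938720703125, 112.79934692382812), (15.637101173400879, 59.23434829711914), 53.587947845458984) 128
knob red dir -37.64888458084138
bottle 0.0 1.4629517
core 0.0 1.2189331
rule 0.029 1.8188171
stack rim [ 500.55411435 -261.60008818   29.00301904]
```

View pics/s13.png

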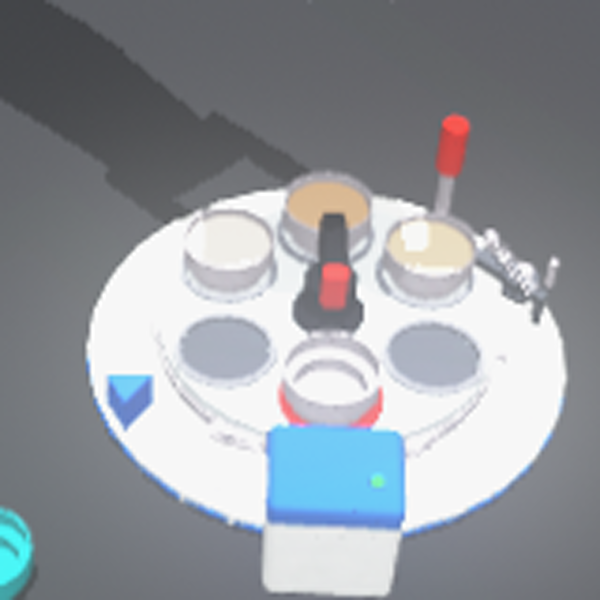

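View pics/full.png

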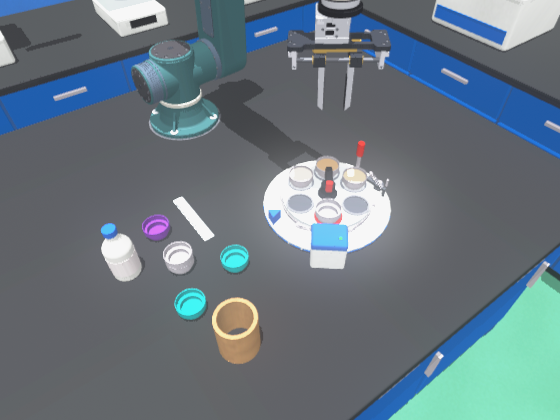

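All checks agree: pawl handle at its "in" pixel, dish at the head, stack and bystanders unmoved, gripper clear. Handing in.

```bash
python3 -c "
from bench import env
print(env.job_done())"
```

```text
the job is handed in; nothing more can be done
None
```

I carried out every step of the job and handed it in at about 26 s of the 72 s allowed; no verdict is reported.

I swung the pawl out (about 0.59 rad) and turned the knob back until the red seat stood at the pointer. Then I swung the pawl in, put the top steel dish in the red seat, turned the knob one click forward and let go.

**Last checks:**
- **Pawl:** the handle was within 0.2 px of its starting "in" position, where 0.06 rad would show as about 1.6 px.
- **Rotor:** it stood at about 1.05–1.07 rad. The readings were jaw yaw 51.4° and a knob bar direction of about -36.4° in the picture; the knob's red end alone read -37.6°.
- **Dish:** its rim centre was about 1.3 mm from where the seat at the head should be. I took it as standing flat because a loose dish was let go there, and I did not re-measure its tilt at the end.
- **Other two dishes:** the rim fit was unchanged to within about 0.1 mm.
- **Bystanders:** the bottle and core showed no change in the picture, and the rule only slight shading.

**What disagreed:** the two cameras differed by about 4 mm, which I settled against the gripper's known pose. The tool also drifted to about 0.03 rad of tilt over the calls, with no visible effect on the placing.

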